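# Hold a glass cell in the beam of a bench spectroscope

### The job

The shutter knob of the small bench spectroscope has come off: push the square knob right down onto the square spindle and turn it counter-clockwise (seen from above) until the shutter is fully open at its stop. Then take the taller of the two glass cells out of the wooden stand, gripping it by its two narrow frosted sides only - the fingers must never touch the clear windows - and hold it upright in the gap between lamp and eyepiece tube, windows square to the beam and the beam going through the stone slice in the middle of the window. The program finishes while still holding the cell there, clear of the instrument; leave the knob on, and leave the short cell and the other things where they are.

Things in the scene. Friction and masses are not known exactly. Their poses are not given: they have to be found in the camera images.
- knob_centre (a point): Loose black square knob standing on the bench with its bore downward: 32 x 32 mm across its flats, 36 mm tall, about 40 g. This point is its centre, 18 mm above its underside; z up, x and y square to the flats. From the underside runs a blind square bore, 15.8 mm wide and 23.5 mm deep, its sides parallel to the knob's flats (so any quarter turn fits).
- knob: The same knob, origin in the centre of its underside.
- shutter (a joint): Butterfly shutter in the snout in front of the lamp, turned by the upright square spindle, in rad: 0 closed, grows as it turns counter-clockwise seen from above, 1.3 fully open at a fixed stop. Starts at 0 to 0.2. Stays where it is left (friction 0.05 N m). The knob has about 0.14 rad of play either way on the spindle.
- spindle_foot (a point): Foot of the bare steel spindle on the flat top of the snout, on its axis, 100 mm above the bench. The spindle is 14 mm square and rises 22 mm above this point, the top 4 mm tapered; z up, x and y square to its flats and turning with it. A knob pushed right down has its underside here. Lamp housing top 2 mm lower; nothing near is higher.
- spectroscope: The instrument, fixed, about 320 mm long and 78 mm wide, origin under the centre of its base plate. Its x axis is the beam: eyepiece tube at -x (towards the operator), lamp at +x; z up. Rail deck 20 mm above the bench.
- gap_centre (a point): Point on the beam's axis in the middle of the open gap between the tube's slit end and the snout's mouth, 75 mm above the bench; axes as the instrument's. Tube (up to 94 mm above the bench) and snout (100 mm) begin 55 mm off at -x and +x; the seated knob (top at 136 mm) is on the spindle 77 mm off at +x; the sides are open.
- cell_centre (a point): Centre of the taller glass cell, half-way up its glass (30 mm above its underside), where an amber stone slice of 20 mm sits. The glass is 18 mm (x) x 34 mm (y) x 60 mm tall, about 60 g; a white stopper 9 mm high, narrower than the glass, sits on top. The broad faces across x are the clear windows; the narrow faces across y, 34 mm apart and 18 mm wide, are frosted.
- cell: The taller glass cell, origin in the centre of its underside; x across the windows, y across the frosted sides, z up. It stands upright in a pocket of the stand, its underside 10 mm above the bench, the pocket 8 mm deep with 1 mm to spare on each side.
- cell_frost_l: Frosted side at the cell's +y (18 mm wide, full height); origin and axes as the cell's.
- cell_frost_r: Frosted side at the cell's -y; origin and axes as the cell's.
- cell_window_f: Clear window pane at the cell's -x; not to be touched; origin and axes as the cell's.
- cell_window_b: Clear window pane at the cell's +x; not to be touched; origin and axes as the cell's.
- short_cell: Short empty glass cell of the same footprint, glass 38 mm tall, in the other pocket of the stand; origin in the centre of its underside; stays there.
- cell_stand: Wooden stand, fixed, 122 mm (x) x 66 mm (y) x 18 mm, origin under its centre; two pockets at x = -32 and +32 mm, the cells' x axes along the stand's x.
- jar_dark: Screw-lid jar, 55 mm wide, 68 mm tall; bystander.
- jar_white: Screw-lid jar, 55 mm wide, 68 mm tall; bystander.
- red_cabochon: Round polished stone, 23 mm wide, 8 mm tall; bystander.
- dop_stick: Dop stick, 129 mm long, lying; bystander.
- rough_stone: Piece of rough stone, 44 mm; bystander.
- loupe: Small folding loupe, 32 mm, shut; bystander.

How it is judged:
By the outcome, as a careful person would: the job done as asked, in the order asked, and still so for the second after the job is handed in, while the arm keeps its last pose, push and grip.
It also fails if it takes over 61 s, if anything falls off the work surface, if the arm or the gripper's body presses on something with over 40 N, if the wrist force passes 120 N, or if a joint passes its speed limit or range.

### The arm

A 6-joint arm with a two-finger parallel gripper is mounted at the origin on a cart in front of the work surface, level with it; the furniture and walls round the work are solid. World frame = base frame: x ahead of the robot, y to its left, z up, the work surface at z = 0. Lengths are in mm, angles in rad, forces in N, time in s.
With the tool pointing down it reaches from about 350 to 975 mm from the base axis. Payload 7.1 kg.
Tool frame: the origin (TCP) lies on the centre line of the jaws, within the pads' length; the fingertips stand 8 mm ahead of it and the grasp point (between the pads) lies 11 mm behind it; z points along the fingers, x is the direction in which the jaws open and shut, and the axes are right-handed (so a half turn about z gives the same grasp; the last joint's range is limited). The gripper opens to 88 mm and grips with 3 to 60 N. Pads are 20 mm wide; open, the fingers measure 115 mm over their backs; the gripper's body (75 mm by 178 mm) begins 61 mm behind the grasp point.
Start: joints at [1.173, 0.423, 1.63, -0, 1.089, -0.019], TCP at [231.096, 580.689, 230.675] pointing down, gripper open.
Joint ranges: [-3, 3], [-0.9, 2.11], [0.09, 2.58], [-1.31, 4.45], [0.11, 2.69], [-2.54, 2.54]. Speed limits (rad/s): [2.39, 2.39, 3.01, 3.14, 3.14, 3.14].

### API

Orientations are given as a rotation vector (axis times angle).
In Python, from workcell import ctrl gives the robot as it stands.
- The arm moves only by the shell command python3 -m handwheel 'ROWS'. ROWS is JSON, a list of rows, each a list of 3 entries, a list of its own where there are three numbers: the turn, a rotation vector about the tool's x, y, z in rad, then the shift along the tool's x, y, z in mm, then the opening, from 0 (shut) to 1 (fully open). In form: [[[ax, ay, az], [tx, ty, tz], jaw], ...]. A call has exactly 10 rows; each row shifts and turns the pose as measured when the row begins, along the tool's axes as they then stand; what a row does not reach is not made up. A row lasts 1/12 s, in which the tool goes at most 41.7 mm and 7.16 degrees, less where a joint would pass 70% of its speed; a pose out of reach is approached as far as the arm can. A call with a gripper value outside its range is refused whole. The fingers move at their own pace and stop on an object; the grip force is fixed at half the most. Time passes only in rows, so rows that do not move let the fingers close, or fill a call up. It gives the time, the measured TCP pose, the force and the opening at its end, in the units of the state.
- ctrl.get_obs(): the state, without advancing time (a new reading comes with each control period).
- ctrl.get_image(name): name is "side" or "top" or "wrist"; returns a dict with "pixels" (384x512x3 uint8, red, green, blue), "camera_matrix" (3x3 intrinsics, pixels), "rvec" (rotation vector, rad) and "tvec" (3), from world to camera coordinates, as OpenCV has them. Camera axes: x right, y down, z forward; pixel columns grow to the right and rows downward; lengths in mm; the calibration is good to about 2 mm. A picture is of the moment at which its call begins. There is no depth.
- ctrl.close_job(): hands the job in, once; it reports no verdict.
Trained networks look in a picture, given as the dict that the camera call returned (one of the last four; its "shot" number tells which), for a name from the list of things; names that differ only in an ending like _2 or _b are one class to them, and where a whole thing is asked for, a point or a joint stands for the part that bears it (a point fixed in the world has none). Each returns a list of dicts, best first, with "score" (0 to 1); they miss things now and then, are a little off and sometimes report something else, mostly with a low value. They report only what shows in the picture. A call takes as long as a camera call.
- ctrl.look_for(picture, query): "position" ([x, y, z] in mm, in the coordinates of the camera as it stood for that picture, good to about 4 mm: the middle of the surface that is visible of it).
- ctrl.spot_point(picture, query): "position" ([x, y, z] in mm, in the coordinates of the camera as it stood for that picture, good to about 4 mm: a listed point, or the origin of a listed thing).
The state is a dict: "t": time; "qpos": joint angles; "qvel": joint speeds; "joint_torque": joint torques, N m; "ee_pos": TCP position; "orientation": TCP orientation; "ft_force": force on the tool from outside, world axes, zero at the start; "moment": the same for the moment, N m; "width": finger opening in mm.
Only numpy, scipy, OpenCV 4.12 (cv2) and the standard library are available. Lean on these libraries where they do the work, as an engineer would, in place of code of your own. Each camera call takes 0.05 s, during which the arm holds its last target.

## Working session

There is one attempt and no reset: what is moved stays moved. The work goes in short steps, Python scripts to look and compute and a shell command to move; the robot and the scene stay as the last step left them, time stands still between calls to the robot, and variables do not carry over. Pictures are saved under pics/ and viewed, and the job is handed in when it is done.

```bash
ls; mkdir -p pics; cat > h.py <<'E'
import numpy as np, cv2
from workcell import ctrl
from scipy.spatial.transform import Rotation as R
def w(pic,p):
    Rm=cv2.Rodrigues(np.array(pic["rvec"],float))[0]
    return Rm.T@(np.array(p,float)-np.array(pic["tvec"],float).ravel())
def proj(pic,P):
    q,_=cv2.projectPoints(np.array(P,float).reshape(-1,3),np.array(pic["rvec"],float),np.array(pic["tvec"],float),np.array(pic["camera_matrix"],float),None)
    return q.reshape(-1,2)
def ray(pic,uv,z):
    Rm=cv2.Rodrigues(np.array(pic["rvec"],float))[0];t=np.array(pic["tvec"],float).ravel()
    c=-Rm.T@t; d=Rm.T@np.linalg.inv(np.array(pic["camera_matrix"],float))@np.array([uv[0],uv[1],1.])
    return c+d*(z-c[2])/d[2]
def save(pic,n,box=None,s=1):
    im=pic["pixels"][:,:,::-1]
    if box: im=im[box[1]:box[3],box[0]:box[2]]
    if s!=1: im=cv2.resize(im,None,fx=s,fy=s,interpolation=cv2.INTER_CUBIC)
    cv2.imwrite("pics/"+n,im)
def st():
    o=ctrl.get_obs()
    Rm=R.from_rotvec(o["orientation"]).as_matrix()
    print("t",round(o["t"],2),"pos",np.round(o["ee_pos"],1),"q",np.round(o["qpos"],2),"F",np.round(o["ft_force"],1),"M",np.round(o["moment"],2),"w",round(o["width"],1))
    print("toolx",np.round(Rm[:,0],3),"tooly",np.round(Rm[:,1],3),"toolz",np.round(Rm[:,2],3))
    return o,Rm
def find(pic,names,f="spot_point",n=1):
    for k in names:
        r=getattr(ctrl,f)(pic,k)
        for d in r[:n]:
            p=w(pic,d["position"]); print(f,k,round(d["score"],2),np.round(p,1),"px",np.round(proj(pic,p)[0]))
E
python3 - <<'E'
from h import *
st()
for n in ("side","top","wrist"):
    p=ctrl.get_image(n); save(p,n+"0.png"); print(n)
    if n!="wrist":
        find(p,["knob_centre","spindle_foot","gap_centre","cell_centre","cell","spectroscope","cell_stand"])
E
```

```text
pics
t 0.0 pos [230.9 580.2 229.9] q [ 1.17  0.42  1.63 -0.    1.09 -0.02] F [-0.2  0.9  0.7] M [ 0.01  0.01 -0.02] w 87.9
toolx [ 0.37   0.929 -0.002] tooly [ 0.929 -0.37  -0.   ] toolz [-0.001 -0.001 -1.   ]
side
spot_point knob_centre 0.78 [495.9 204.6  19.8] px [293. 283.]
spot_point spindle_foot 0.46 [ 498.6 -349.7   12. ] px [276. 182.]
spot_point gap_centre 0.58 [532.   19.8  75.6] px [274. 225.]
spot_point cell_centre 0.69 [ 498.4 -354.6   41.4] px [276. 174.]
spot_point cell 0.67 [ 499.  -350.9   14.2] px [276. 182.]
spot_point spectroscope 0.79 [553.   19.1   3.8] px [266. 246.]
spot_point cell_stand 0.81 [ 466.2 -347.     2.2] px [285. 185.]
top
spot_point knob_centre 0.45 [498.2 211.   19.3] px [140. 213.]
spot_point spindle_foot 0.58 [613.2  13.4 100.3] px [200. 172.]
spot_point gap_centre 0.92 [532.2  20.7  74.4] px [199. 200.]
spot_point cell_centre 0.54 [ 501.  -354.3   40.3] px [321. 209.]
spot_point cell 0.51 [ 498.5 -352.6   10.9] px [319. 211.]
spot_point spectroscope 0.98 [548.2  17.5  -1.1] px [203. 197.]
spot_point cell_stand 0.75 [ 468.4 -344.8   -2.1] px [317. 221.]
wrist
```

View pics/side0.png

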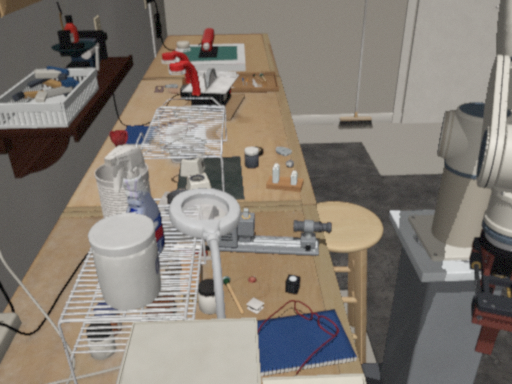

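View pics/top0.png

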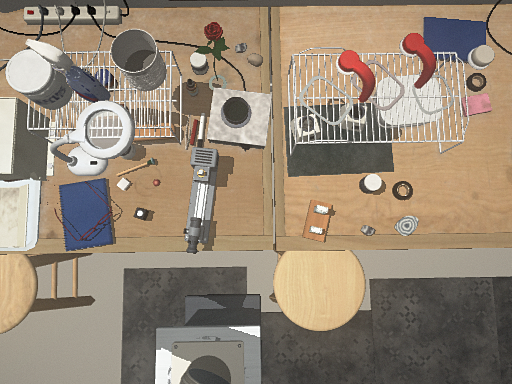

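View pics/wrist0.png

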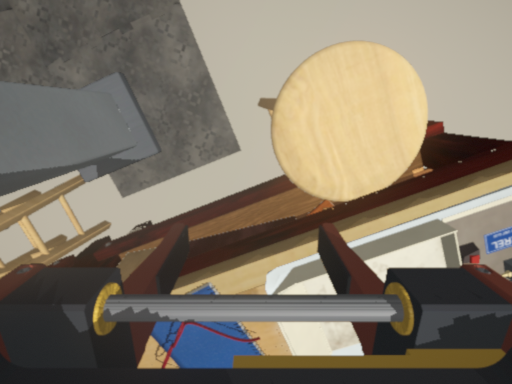

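```bash
python3 - <<'E'
from h import *
o,Rm=st()
p=ctrl.get_image("wrist"); Rc=cv2.Rodrigues(np.array(p["rvec"]))[0]; c=-Rc.T@np.array(p["tvec"]).ravel()
print("cam in tool",Rm.T@(c-o["ee_pos"]),"axes in tool",np.round(Rm.T@Rc.T,2)); print(p["camera_matrix"])
t=ctrl.get_image("top"); s=ctrl.get_image("side")
for uv in [(60,155),(88,165),(105,130),(140,213),(5,215),(35,215)]: print(uv,[np.round(ray(t,uv,z)) for z in (0,250)])
save(t,"t_knob.png",(110,150,230,250),6); save(s,"s_knob.png",(160,170,340,310),4)
find(t,["jar_dark","jar_white","red_cabochon","dop_stick","rough_stone","loupe","short_cell"])
E
```

```text
t 0.85 pos [231.1 580.7 230.7] q [ 1.17  0.42  1.63  0.    1.09 -0.02] F [-1.2  0.4  0.6] M [-0.   -0.03 -0.02] w 87.8
toolx [0.37  0.929 0.   ] tooly [ 0.929 -0.37  -0.   ] toolz [-0.  0. -1.]
cam in tool [  -0.19074239  -83.17252599 -153.93246368] axes in tool [[ 1.    0.   -0.  ]
 [-0.    0.95  0.3 ]
 [ 0.   -0.3   0.95]]
[[264.53124417   0.         253.01165124]
 [  0.         264.53124417 192.79455305]
 [  0.           0.           1.        ]]
(60, 155) [array([693., 478.,   0.]), array([636., 366., 250.])]
(88, 165) [array([658., 386.,   0.]), array([608., 291., 250.])]
(105, 130) [array([774., 336.,   0.]), array([702., 250., 250.])]
(140, 213) [array([501., 216.,   0.]), array([480., 152., 250.])]
(5, 215) [array([501., 642.,   0.]), array([480., 500., 250.])]
(35, 215) [array([500., 547.,   0.]), array([478., 423., 250.])]
spot_point jar_dark 0.33 [611.2  17.6 101.8] px [199. 172.]
spot_point jar_white 0.67 [7.075e+02 2.598e+02 5.000e-01] px [128. 150.]
spot_point red_cabochon 0.55 [6.034e+02 1.653e+02 3.000e-01] px [156. 181.]
spot_point dop_stick 0.69 [649.2 231.6   2.1] px [136. 167.]
spot_point rough_stone 0.48 [614.5  16.6  98.1] px [199. 171.]
spot_point loupe 0.43 [596.7 270.9   6.1] px [123. 183.]
spot_point short_cell 0.53 [ 441.5 -334.3    7.9] px [314. 229.]
```

```bash
python3 -m handwheel --help 2>&1 | head -20
```

```text
invalid input: not JSON, or not a number
```

View crops.

View pics/t_knob.png

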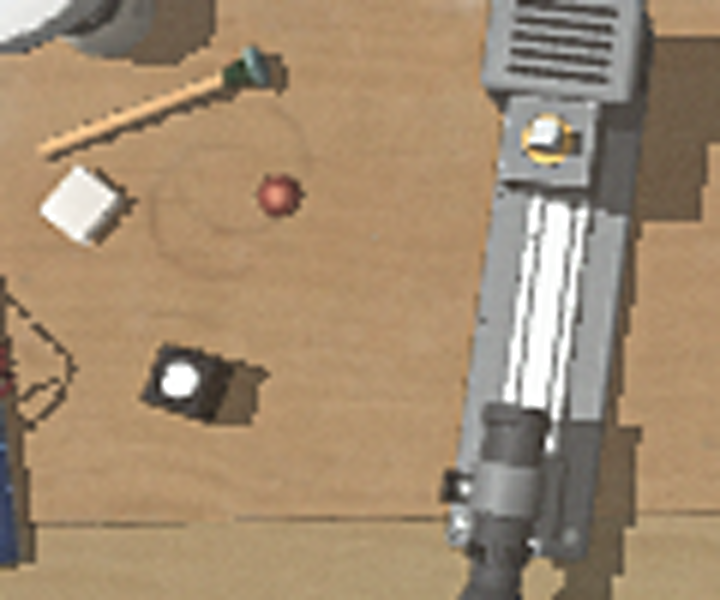

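View pics/s_knob.png

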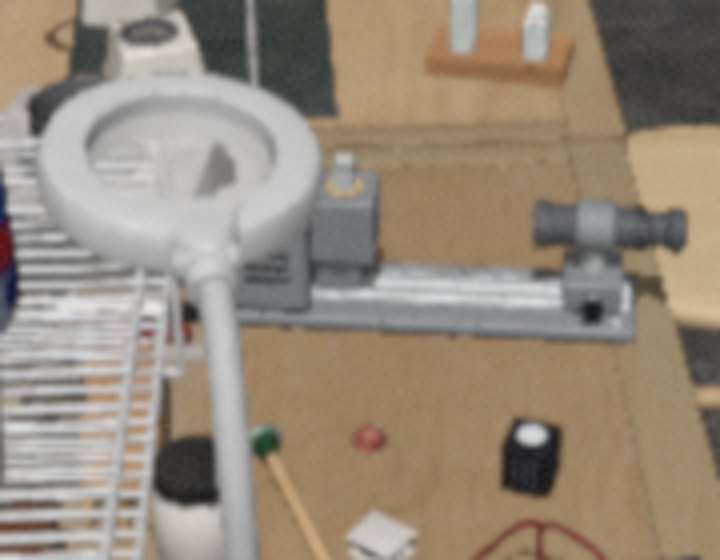

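```bash
python3 - <<'E'
from h import *
t=ctrl.get_image("top"); s=ctrl.get_image("side")
def tri(a,b):
    P=[np.array(c["camera_matrix"])@np.c_[cv2.Rodrigues(np.array(c["rvec"]))[0],np.array(c["tvec"]).ravel()] for c in (t,s)]
    X=cv2.triangulatePoints(P[0],P[1],np.array(a,float),np.array(b,float)).ravel(); return np.round(X[:3]/X[3])
print("ring",tri((105,130),(205,212)),"jar?",tri((236,110),(196,181)))
Z=tri((105,130),(205,212))[2]
for uv in ((135,130),(105,158),(130,150)):print(ray(t,uv,Z))
E
```

```text
ring [699. 246. 262.] jar? [763. -96. 164.]
[697.79628096 166.97036227 262.        ]
[623.60615102 243.27412372 262.        ]
[644.057395   178.74429965 262.        ]
```

```bash
cat >> h.py <<'E'
def plan(target,yaw,n,start=None):
    "print n world-straight steps in tool axes for tool-down"
    o=ctrl.get_obs(); Rm=R.from_rotvec(o["orientation"]).as_matrix()
    y0=np.arctan2(Rm[1,0],Rm[0,0]); p0=np.array(o["ee_pos"])
    dy=(yaw-y0+np.pi)%(2*np.pi)-np.pi; d=(np.array(target)-p0)/n
    print("yaw0",round(y0,3),"dyaw/row",round(dy/n,4),"world/row",np.round(d,1))
    for i in range(n):
        y=y0+dy*i/n
        print([[0,0,round(-dy/n,3)],[round(d[0]*np.cos(y)+d[1]*np.sin(y),1),round(d[0]*np.sin(y)-d[1]*np.cos(y),1),round(-d[2],1)],1])
E
python3 -c "
from h import *
plan([497,208,175],-0.27,13)"
```

```text
yaw0 1.192 dyaw/row -0.1125 world/row [ 20.5 -28.7  -4.3]
[[0, 0, np.float64(0.112)], [np.float64(-19.1), np.float64(29.6), np.float64(4.3)], 1]
[[0, 0, np.float64(0.112)], [np.float64(-15.6), np.float64(31.6), np.float64(4.3)], 1]
[[0, 0, np.float64(0.112)], [np.float64(-12.0), np.float64(33.1), np.float64(4.3)], 1]
[[0, 0, np.float64(0.112)], [np.float64(-8.2), np.float64(34.2), np.float64(4.3)], 1]
[[0, 0, np.float64(0.112)], [np.float64(-4.3), np.float64(35.0), np.float64(4.3)], 1]
[[0, 0, np.float64(0.112)], [np.float64(-0.4), np.float64(35.2), np.float64(4.3)], 1]
[[0, 0, np.float64(0.112)], [np.float64(3.6), np.float64(35.0), np.float64(4.3)], 1]
[[0, 0, np.float64(0.112)], [np.float64(7.5), np.float64(34.4), np.float64(4.3)], 1]
[[0, 0, np.float64(0.112)], [np.float64(11.3), np.float64(33.3), np.float64(4.3)], 1]
[[0, 0, np.float64(0.112)], [np.float64(15.0), np.float64(31.9), np.float64(4.3)], 1]
[[0, 0, np.float64(0.112)], [np.float64(18.5), np.float64(30.0), np.float64(4.3)], 1]
[[0, 0, np.float64(0.112)], [np.float64(21.7), np.float64(27.7), np.float64(4.3)], 1]
[[0, 0, np.float64(0.112)], [np.float64(24.7), np.float64(25.1), np.float64(4.3)], 1]
```

```bash
sed -i 's/np.float64//' h.py; python3 -m handwheel '[[[0,0,0.112],[-19,29.6,4],1],[[0,0,0.112],[-15.6,31.6,4],1],[[0,0,0.112],[-12,33,4],1],[[0,0,0.112],[-8.2,34,4],1],[[0,0,0.112],[-4.3,35,4],1],[[0,0,0.112],[-0.4,35,4],1],[[0,0,0.112],[3.6,35,4],1],[[0,0,0.112],[7.5,34.4,4],1],[[0,0,0.112],[11.3,33.3,4],1],[[0,0,0.112],[15,32,4],1]]'
python3 -c "
from h import *
st();plan([497,208,175],-0.27,6)"
```

```text
t: 2.28
ee_pos: [435.9, 287.1, 190.1]
orientation: [-3.133, -0.051, -0.006]
ft_force: [0.5, 0.9, 0.0]
width: 88.0
t 2.28 pos [435.9 287.1 190.1] q [0.56 0.32 1.89 0.01 0.92 0.52] F [0.5 0.9 0. ] M [-0.07  0.05  0.01] w 88.0
toolx [0.999 0.033 0.004] tooly [ 0.033 -0.999 -0.008] toolz [ 0.004  0.008 -1.   ]
yaw0 0.033 dyaw/row -0.0505 world/row [ 10.2 -13.2  -2.5]
[[0, 0, np.float64(0.05)], [np.float64(9.7), np.float64(13.5), np.float64(2.5)], 1]
[[0, 0, np.float64(0.05)], [np.float64(10.4), np.float64(13.0), np.float64(2.5)], 1]
[[0, 0, np.float64(0.05)], [np.float64(11.1), np.float64(12.5), np.float64(2.5)], 1]
[[0, 0, np.float64(0.05)], [np.float64(11.7), np.float64(11.9), np.float64(2.5)], 1]
[[0, 0, np.float64(0.05)], [np.float64(12.3), np.float64(11.3), np.float64(2.5)], 1]
[[0, 0, np.float64(0.05)], [np.float64(12.8), np.float64(10.7), np.float64(2.5)], 1]
```

```bash
python3 - <<'E'
import re
s=open('h.py').read()
s=s.replace("print([[0,0,round(-dy/n,3)]","print(*[[0,0,round(float(-dy/n),3)]").replace("round(d[0]*np.cos(y)+d[1]*np.sin(y),1)","round(float(d[0]*np.cos(y)+d[1]*np.sin(y)),1)").replace("round(d[0]*np.sin(y)-d[1]*np.cos(y),1)","round(float(d[0]*np.sin(y)-d[1]*np.cos(y)),1)").replace("round(-d[2],1)","round(float(-d[2]),1)")
open('h.py','w').write(s)
E
python3 -m handwheel '[[[0,0,0.05],[9.7,13.5,2.5],1],[[0,0,0.05],[10.4,13,2.5],1],[[0,0,0.05],[11,12.5,2.5],1],[[0,0,0.05],[11.7,12,2.5],1],[[0,0,0.05],[12.3,11.3,2.5],1],[[0,0,0.05],[12.8,10.7,2.5],1],[[0,0,0],[0,0,0],1],[[0,0,0],[0,0,0],1],[[0,0,0],[0,0,0],1],[[0,0,0],[0,0,0],1]]'
python3 -c "
from h import *
st()
p=ctrl.get_image('wrist'); save(p,'w1.png',None,1.5)
find(p,['knob_centre','knob'],n=2);find(p,['knob_centre'],'look_for')
"
```

```text
t: 3.12
ee_pos: [502.2, 196.9, 174.4]
orientation: [-3.099, 0.462, -0.007]
ft_force: [-0.5, -0.3, -0.6]
width: 87.5
t 3.12 pos [502.2 196.9 174.4] q [0.35 0.37 1.87 0.01 0.9  0.64] F [-0.5 -0.3 -0.6] M [-0.08  0.08  0.03] w 87.5
toolx [ 0.957 -0.292  0.003] tooly [-0.292 -0.956 -0.009] toolz [ 0.006  0.008 -1.   ]
spot_point knob_centre 0.77 [498.3 206.   17.1] px [247. 176.]
spot_point knob 0.58 [495.5 210.2  -1.8] px [244. 170.]
look_for knob_centre 0.83 [501.9 207.8  34.9] px [249. 177.]
```

View pics/w1.png

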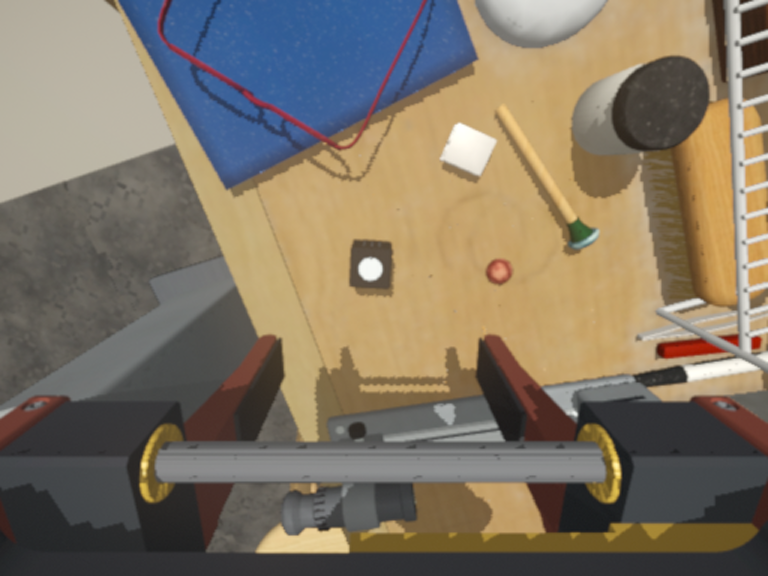

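```bash
python3 - <<'E'
from h import *
o,Rm=st()
p=ctrl.get_image('wrist'); save(p,'w1k.png',(222,150,272,200),12)
g=cv2.cvtColor(p["pixels"],cv2.COLOR_RGB2GRAY)[150:205,220:280]
E
```

```text
t 3.32 pos [502.2 197.  174.4] q [0.35 0.37 1.87 0.01 0.89 0.64] F [0.3 0.6 0.3] M [-0.03  0.12  0.03] w 87.7
toolx [ 0.956 -0.292  0.003] tooly [-0.292 -0.956 -0.009] toolz [ 0.006  0.008 -1.   ]
```

View pics/w1k.png

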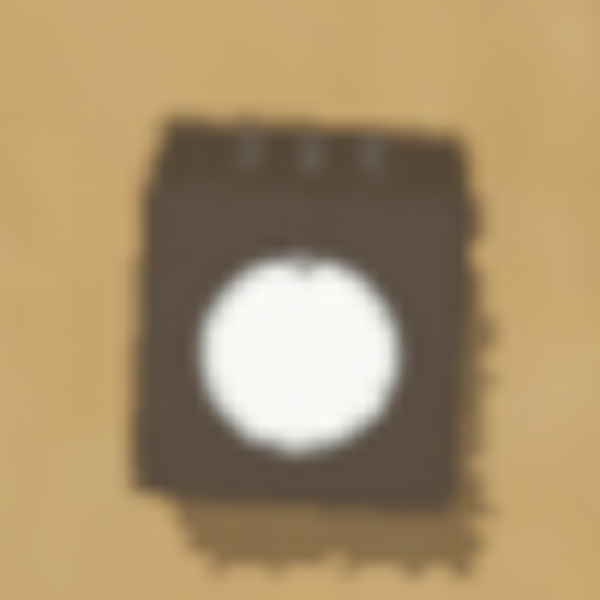

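```bash
python3 - <<'E'
from h import *
p=ctrl.get_image('wrist')
f=lambda u,v: ray(p,(222+u/12-.5,150+v/12-.5),36)
print(f(299,353))
a,b,c,d=f(135,488),f(450,508),f(148,188),f(466,198)
print(np.mean([a,b,c,d],0))
for q,r in((a,b),(c,d),(c,a),(d,b)): print(np.linalg.norm(r-q),np.arctan2(*(r-q)[1::-1]))
E
```

```text
[498.26598886 206.59594979  36.        ]
[498.49069763 207.06653528  36.        ]
30.42551807971909 -0.36241477527020366
29.79036302338387 -0.3277801699975325
29.358436276168938 -1.9301789783022971
30.398930468983256 -1.9087986359756346
```

```bash
python3 -m handwheel '[[[-0.009,-0.003,0.05],[-6.5,-8.3,10],1],[[0,0,0],[0,0,25],1],[[0,0,0],[0,0,30],1],[[0,0,0],[0,0,30],1],[[0,0,0],[0,0,20],1],[[0,0,0],[0,0,10],1],[[0,0,0],[0,0,0],1],[[0,0,0],[0,0,0],1],[[0,0,0],[0,0,0],1],[[0,0,0],[0,0,0],1]]'
python3 -c "
from h import *
st();plan([498.4,206.8,13],-0.347,6)"
```

```text
t: 4.25
ee_pos: [502.2, 210.6, 49.3]
orientation: [-3.09, 0.539, -0.013]
ft_force: [0.5, -0.5, 0.3]
width: 87.9
t 4.25 pos [502.2 210.6  49.3] q [ 0.38  0.58  1.91 -0.    0.64  0.72] F [ 0.5 -0.5  0.3] M [-0.02  0.13  0.  ] w 87.9
toolx [ 0.941 -0.339  0.007] tooly [-0.339 -0.941 -0.006] toolz [ 0.009  0.003 -1.   ]
yaw0 -0.345 dyaw/row -0.0003 world/row [-0.6 -0.6 -6.1]
[0, 0, 0.0] [-0.4, 0.8, 6.1] 1
[0, 0, 0.0] [-0.4, 0.8, 6.1] 1
[0, 0, 0.0] [-0.4, 0.8, 6.1] 1
[0, 0, 0.0] [-0.4, 0.8, 6.1] 1
[0, 0, 0.0] [-0.4, 0.8, 6.1] 1
[0, 0, 0.0] [-0.4, 0.8, 6.1] 1
```

```bash
python3 -m handwheel '[[[-0.006,-0.007,0],[-0.4,0.8,6],1],[[0,0,0],[-0.4,0.8,6],1],[[0,0,0],[-0.4,0.8,6],1],[[0,0,0],[-0.4,0.8,6],1],[[0,0,0],[-0.4,0.8,6],1],[[0,0,0],[-0.4,0.8,4],1],[[0,0,0],[0,0,1],1],[[0,0,0],[0,0,0],1],[[0,0,0],[0,0,0],1],[[0,0,0],[0,0,0],1]]'
python3 -c "
from h import *
st()"
```

```text
t: 5.08
ee_pos: [500.1, 207.2, 13.6]
orientation: [-3.092, 0.54, -0.007]
ft_force: [0.3, 0.1, -0.7]
width: 87.6
t 5.08 pos [500.1 207.2  13.6] q [0.37 0.64 1.92 0.   0.58 0.72] F [ 0.3  0.1 -0.7] M [-0.06  0.11  0.01] w 87.6
toolx [ 0.941 -0.339  0.004] tooly [-0.339 -0.941 -0.003] toolz [ 0.005  0.002 -1.   ]
```

```bash
python3 -m handwheel '[[[-0.003,-0.004,0],[-1.5,1,0],1],[[0,0,0],[0,0,0],0.2],[[0,0,0],[0,0,0],0.2],[[0,0,0],[0,0,0],0.2],[[0,0,0],[0,0,0],0.2],[[0,0,0],[0,0,0],0.2],[[0,0,0],[0,0,0],0.2],[[0,0,0],[0,0,0],0.2],[[0,0,0],[0,0,0],0.2],[[0,0,0],[0,0,0],0.2]]'
python3 -c "
from h import *
st()
p=ctrl.get_image('wrist'); save(p,'w2.png',None,1.5)"
```

```text
t: 5.92
ee_pos: [499.0, 207.1, 14.7]
orientation: [-3.094, 0.54, -0.002]
ft_force: [1.0, -0.1, 0.9]
width: 31.9
t 5.92 pos [499.  207.1  14.7] q [0.37 0.64 1.92 0.   0.58 0.72] F [ 1.  -0.1  0.9] M [-0.14  0.04 -0.  ] w 31.9
toolx [ 0.941 -0.339  0.001] tooly [-0.339 -0.941 -0.001] toolz [ 0.001  0.001 -1.   ]
```

View pics/w2.png

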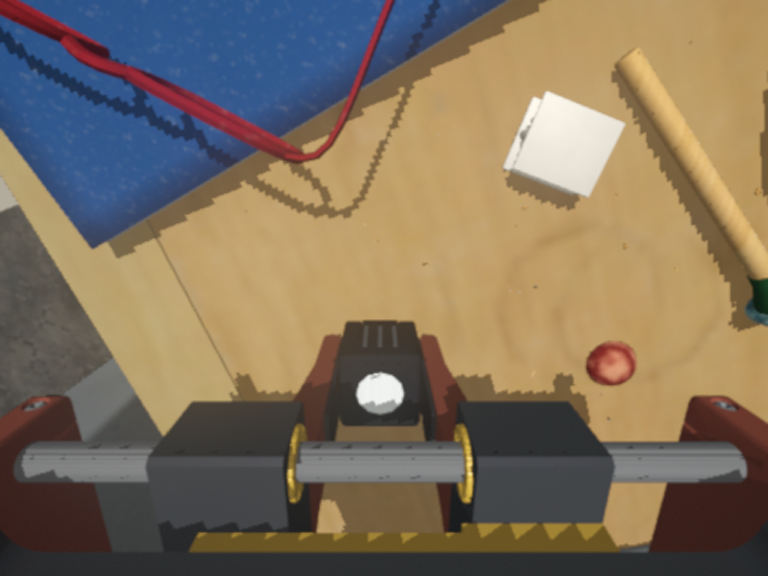

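```bash
python3 - <<'E'
from h import *
o=ctrl.get_obs(); Rm=R.from_rotvec(o["orientation"]).as_matrix()
p=ctrl.get_image('wrist')
X=ray(p,(253.3-.3,262-.3),36); print("disc in tool",Rm.T@(X-o["ee_pos"]))
E
python3 -m handwheel '[[[0,0,0],[0,0,-20],0.2],[[0,0,0],[0,0,-36],0.2],[[0,0,0],[0,0,-38],0.2],[[0,0,0],[0,0,-38],0.2],[[0,0,-0.04],[0,10,-36],0.2],[[0,0,-0.04],[14,18,-30],0.2],[[0,0,-0.04],[17,20,-15],0.2],[[0,0,-0.04],[17,20,-5],0.2],[[0,0,-0.04],[16,20,0],0.2],[[0,0,-0.04],[15,20,0],0.2]]'
python3 -c "
from h import *
st();plan([613,10,232],0,6)"
```

```text
disc in tool [  0.51302194   0.31723179 -21.27055854]
t: 6.85
ee_pos: [549.8, 83.3, 243.1]
orientation: [3.137, -0.138, -0.002]
ft_force: [0.3, 0.0, -0.7]
width: 31.7
t 6.85 pos [549.8  83.3 243.1] q [ 0.13  0.31  1.77 -0.    1.06  0.22] F [ 0.3  0.  -0.7] M [-0.05  0.09 -0.05] w 31.7
toolx [ 0.996 -0.088 -0.001] tooly [-0.088 -0.996  0.002] toolz [-0.001 -0.002 -1.   ]
yaw0 -0.088 dyaw/row 0.0147 world/row [ 10.5 -12.2  -1.9]
[0, 0, -0.015] [11.6, 11.2, 1.9] 1
[0, 0, -0.015] [11.4, 11.4, 1.9] 1
[0, 0, -0.015] [11.2, 11.6, 1.9] 1
[0, 0, -0.015] [11.1, 11.7, 1.9] 1
[0, 0, -0.015] [10.9, 11.9, 1.9] 1
[0, 0, -0.015] [10.7, 12.1, 1.9] 1
```

```bash
python3 -m handwheel '[[[0,0,-0.015],[11.5,11.3,2],0.2],[[0,0,-0.015],[11.4,11.4,2],0.2],[[0,0,-0.015],[11.2,11.6,2],0.2],[[0,0,-0.015],[11,11.7,2],0.2],[[0,0,-0.015],[8,9,2],0.2],[[0,0,-0.015],[5,6,2],0.2],[[0,0,0],[0,0,0],0.2],[[0,0,0],[0,0,0],0.2],[[0,0,0],[0,0,0],0.2],[[0,0,0],[0,0,0],0.2]]'
python3 -c "
from h import *
st()
p=ctrl.get_image('wrist'); save(p,'w3.png',None,1.5)
find(p,['spindle_foot','gap_centre'],n=2)"
```

```text
t: 7.68
ee_pos: [606.9, 10.8, 230.6]
orientation: [3.139, 0.002, -0.002]
ft_force: [-0.6, 0.2, -0.3]
width: 32.0
t 7.68 pos [606.9  10.8 230.6] q [-0.    0.4   1.67 -0.    1.08 -0.  ] F [-0.6  0.2 -0.3] M [-0.1   0.07 -0.01] w 32.0
toolx [ 1.     0.002 -0.001] tooly [ 0.002 -1.     0.002] toolz [-0.001 -0.002 -1.   ]
spot_point spindle_foot 0.75 [610.    8.8  99.3] px [256. 188.]
spot_point gap_centre 0.74 [531.5  16.4  77.5] px [190. 176.]
```

View pics/w3.png

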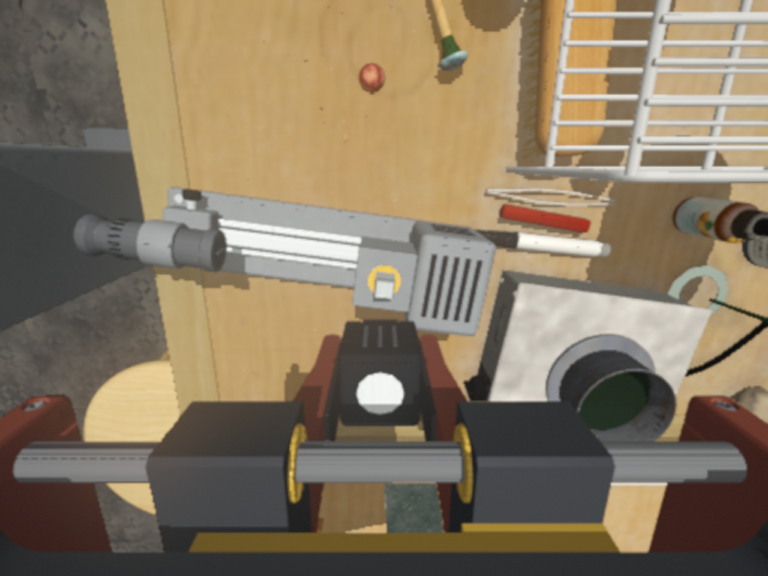

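```bash
python3 - <<'E'
from h import *
p=ctrl.get_image('wrist'); save(p,'w3k.png',(225,150,300,225),10)
E
```

```text
(no output)
```

View pics/w3k.png

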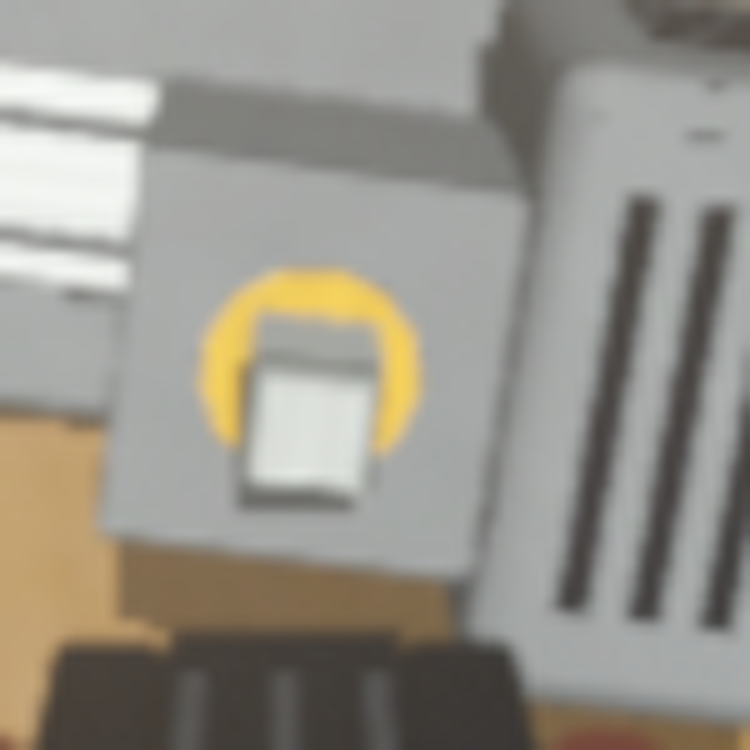

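```bash
python3 - <<'E'
from h import *
p=ctrl.get_image('wrist'); 
f=lambda u,v,z: ray(p,(225+u/10-.5,150+v/10-.5),z)
C=[f(*c,122) for c in ((255,372),(375,378),(362,492),(248,487))]
print("top",np.mean(C,0)); 
for i,j in((0,1),(3,2),(0,3),(1,2)): print(np.linalg.norm(C[j]-C[i]),np.arctan2(*(C[j]-C[i])[1::-1]))
print("disc",f(310.5,379,100), f(310.5,379,101))
a,b,c,d=f(145,150,100),f(530,195,100),f(470,578,100),f(102,530,100)
print("snout",np.mean([a,b,c,d],0))
for q,r in((a,b),(d,c),(a,d),(b,c)): print(np.linalg.norm(r-q),np.arctan2(*(r-q)[1::-1]))
E
```

```text
top [609.9434993   10.21048404 122.        ]
12.442357427132574 -0.04881031970603419
11.981532994115131 -0.04298712762700164
12.607920549134663 -1.629778567803728
12.551338407715003 -1.6665728596617393
disc [610.16709551   9.47467729 100.        ] [610.15786214   9.77341407 101.        ]
snout [610.28988966  10.79746039 100.        ]
42.49396156694401 -0.1152145593026927
42.60630527879626 -0.13475672254449578
44.48558706268349 -1.6949470152573722
45.31732651560579 -1.692483406713369
```

```bash
python3 -m handwheel '[[[0,0,0.03],[3,0.5,10],0.2],[[0,0,0.03],[0,0,20],0.2],[[0,0,0],[0,0,20],0.2],[[0,0,0],[0,0,15],0.2],[[0,0,0],[0,0,8],0.2],[[0,0,0],[0,0,2],0.2],[[0,0,0],[0,0,0],0.2],[[0,0,0],[0,0,0],0.2],[[0,0,0],[0,0,0],0.2],[[0,0,0],[0,0,0],0.2]]'
python3 -c "
from h import *
st();plan([610,10.3,145],-0.06,4)
p=ctrl.get_image('wrist'); save(p,'w4.png',None,1.5)
s=ctrl.get_image('side'); save(s,'s4.png',(220,130,330,230),6)
"
```

```text
t: 8.77
ee_pos: [613.1, 11.6, 157.8]
orientation: [3.138, -0.093, 0.012]
ft_force: [0.5, -0.2, -0.4]
width: 31.9
t 8.77 pos [613.1  11.6 157.8] q [ 0.    0.49  1.71 -0.    0.93  0.06] F [ 0.5 -0.2 -0.4] M [-0.08  0.05 -0.02] w 31.9
toolx [ 0.998 -0.059  0.007] tooly [-0.059 -0.998  0.002] toolz [ 0.007 -0.002 -1.   ]
yaw0 -0.059 dyaw/row -0.0002 world/row [-0.8 -0.3 -3.2]
[0, 0, 0.0] [-0.7, 0.4, 3.2] 1
[0, 0, 0.0] [-0.7, 0.4, 3.2] 1
[0, 0, 0.0] [-0.7, 0.4, 3.2] 1
[0, 0, 0.0] [-0.7, 0.4, 3.2] 1
```

View pics/w4.png

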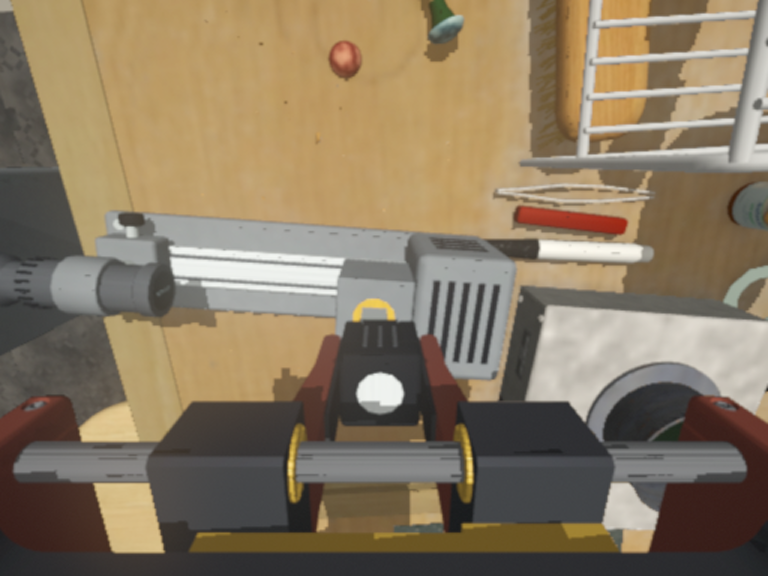

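View pics/s4.png

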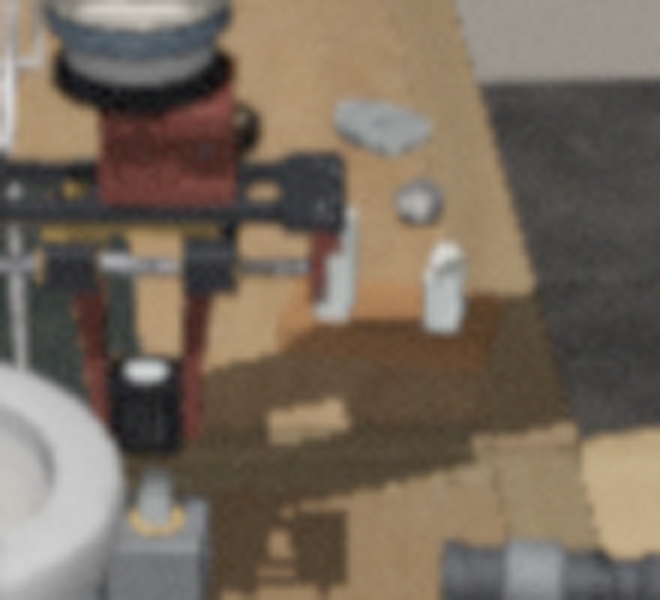

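```bash
python3 -m handwheel '[[[0.002,-0.007,0],[-1.5,0.6,3],0.2],[[0,0,0],[-1.5,0.6,3],0.2],[[0,0,0],[0,0,3],0.2],[[0,0,0],[0,0,2],0.2],[[0,0,0],[0,0,0],0.2],[[0,0,0],[0,0,0],0.2],[[0,0,0],[0,0,0],0.2],[[0,0,0],[0,0,0],0.2],[[0,0,0],[0,0,0],0.2],[[0,0,0],[0,0,0],0.2]]'
python3 -c "
from h import *
o,Rm=st()
p=ctrl.get_image('wrist'); save(p,'w5.png',(200,180,320,290),6)
s=ctrl.get_image('side'); save(s,'s5.png',(225,180,275,230),12)
X=np.array(o['ee_pos'])
print('knob top/bot px', (proj(s,[X+Rm@[0,0.3,-21],X+Rm@[0,0.3,14.7],[610,10,122],[610,10,100]])-[225,180]+.5)*12)
"
```

```text
t: 9.7
ee_pos: [610.2, 10.3, 146.5]
orientation: [-3.14, 0.093, -0.002]
ft_force: [1.1, -0.4, -0.3]
width: 31.5
t 9.7 pos [610.2  10.3 146.5] q [-0.    0.51  1.72  0.    0.91  0.06] F [ 1.1 -0.4 -0.3] M [-0.07  0.05 -0.04] w 31.5
toolx [ 0.998 -0.059  0.001] tooly [-0.059 -0.998 -0.001] toolz [ 0.001  0.001 -1.   ]
knob top/bot px [[243.11471118 188.4686687 ]
 [246.63639401 324.41798065]
 [248.33220816 360.8517885 ]
 [250.55550256 442.21739057]]
```

View pics/w5.png

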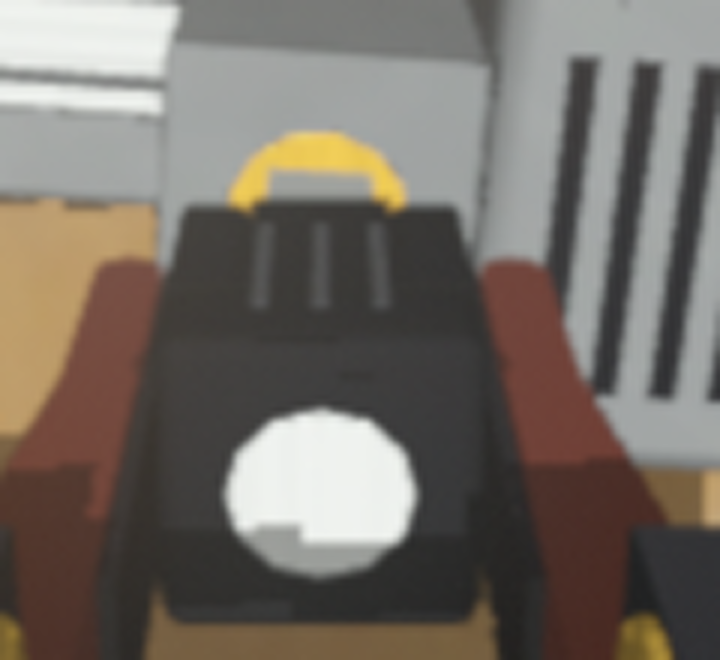

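View pics/s5.png

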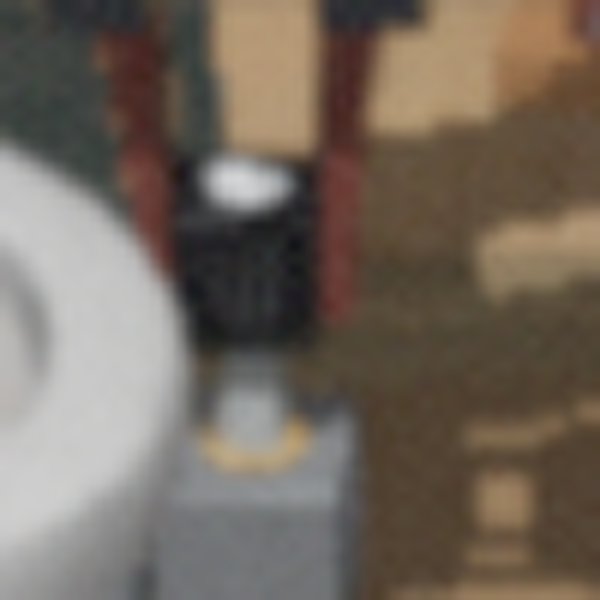

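```bash
python3 -m handwheel '[[[0,0,0],[0,0,2],0.2],[[0,0,0],[0,0,3],0.2],[[0,0,0],[0,0,3],0.2],[[0,0,0],[0,0,3],0.2],[[0,0,0],[0,0,2],0.2],[[0,0,0],[0,0,1],0.2],[[0,0,0],[0,0,1],0.2],[[0,0,0],[0,0,1],0.2],[[0,0,0],[0,0,0],0.2],[[0,0,0],[0,0,0],0.2]]'
python3 -c "
from h import *
o,Rm=st()"
```

```text
t: 10.63
ee_pos: [610.0, 10.3, 128.3]
orientation: [-3.14, 0.093, -0.001]
ft_force: [-0.4, -0.1, -0.5]
width: 31.5
t 10.63 pos [610.   10.3 128.3] q [-0.    0.53  1.73  0.    0.88  0.06] F [-0.4 -0.1 -0.5] M [-0.04  0.11 -0.02] w 31.5
toolx [ 0.998 -0.059  0.001] tooly [-0.059 -0.998 -0.001] toolz [ 0.001  0.001 -1.   ]
```

```bash
python3 -m handwheel '[[[0,0,0],[0,0,3],0.2],[[0,0,0],[0,0,3],0.2],[[0,0,0],[0,0,3],0.2],[[0,0,0],[0,0,2],0.2],[[0,0,0],[0,0,1],0.2],[[0,0,0],[0,0,0.5],0.2],[[0,0,0],[0,0,0.5],0.2],[[0,0,0],[0,0,0],0.2],[[0,0,0],[0,0,0],0.2],[[0,0,0],[0,0,0],0.2]]'
python3 -c "
from h import *
o,Rm=st()"
```

```text
t: 11.47
ee_pos: [610.3, 10.4, 115.1]
orientation: [-3.14, 0.093, -0.002]
ft_force: [0.4, 0.1, -0.6]
width: 31.9
t 11.47 pos [610.3  10.4 115.1] q [-0.    0.55  1.74  0.    0.86  0.06] F [ 0.4  0.1 -0.6] M [-0.07  0.1   0.04] w 31.9
toolx [ 0.998 -0.059  0.001] tooly [-0.059 -0.998 -0.001] toolz [ 0.001  0.001 -1.   ]
```

Nearly down; press until contact.

```bash
python3 -m handwheel '[[[0,0,0],[0,0,0.5],0.2],[[0,0,0],[0,0,0.5],0.2],[[0,0,0],[0,0,0.5],0.2],[[0,0,0],[0,0,0.5],0.2],[[0,0,0],[0,0,0.5],0.2],[[0,0,0],[0,0,0.5],0.2],[[0,0,0],[0,0,0.5],0.2],[[0,0,0],[0,0,0.5],0.2],[[0,0,0],[0,0,0.5],0.2],[[0,0,0],[0,0,0.5],0.2]]'
python3 -c "
from h import *
o,Rm=st()"
```

```text
t: 12.3
ee_pos: [610.3, 10.3, 114.7]
orientation: [-3.14, 0.093, -0.003]
ft_force: [-2.0, -0.6, 4.8]
width: 31.7
t 12.3 pos [610.3  10.3 114.7] q [-0.    0.55  1.74  0.    0.85  0.06] F [-2.  -0.6  4.8] M [-0.03  0.5   0.04] w 31.7
toolx [ 0.998 -0.059  0.002] tooly [-0.059 -0.998 -0.001] toolz [ 0.002  0.001 -1.   ]
```

```bash
python3 -m handwheel '[[[0,0,0],[0,0,2],0.2],[[0,0,0],[0,0,2],0.2],[[0,0,0],[0,0,0],0.2],[[0,0,-0.06],[0,0,0],0.2],[[0,0,-0.08],[0,0,0],0.2],[[0,0,-0.08],[0,0,0],0.2],[[0,0,-0.08],[0,0,0],0.2],[[0,0,-0.08],[0,0,0],0.2],[[0,0,-0.08],[0,0,0],0.2],[[0,0,-0.04],[0,0,0],0.2]]'
python3 -c "
from h import *
o,Rm=st();plan([610.2,10.2,114.8],1.3,10)"
```

```text
t: 13.13
ee_pos: [609.7, 10.6, 115.5]
orientation: [-3.057, -0.72, -0.002]
ft_force: [-0.8, 0.3, 1.1]
width: 31.7
t 13.13 pos [609.7  10.6 115.5] q [-0.    0.55  1.74  0.    0.86 -0.47] F [-0.8  0.3  1.1] M [-0.07  0.2  -0.03] w 31.7
toolx [0.895 0.446 0.001] tooly [ 0.446 -0.895 -0.001] toolz [ 0.001  0.001 -1.   ]
yaw0 0.462 dyaw/row 0.0838 world/row [ 0.1 -0.  -0.1]
[0, 0, -0.084] [0.0, 0.1, 0.1] 1
[0, 0, -0.084] [0.0, 0.1, 0.1] 1
[0, 0, -0.084] [0.0, 0.1, 0.1] 1
[0, 0, -0.084] [0.0, 0.1, 0.1] 1
[0, 0, -0.084] [0.0, 0.1, 0.1] 1
[0, 0, -0.084] [0.0, 0.1, 0.1] 1
[0, 0, -0.084] [-0.0, 0.1, 0.1] 1
[0, 0, -0.084] [-0.0, 0.1, 0.1] 1
[0, 0, -0.084] [-0.0, 0.1, 0.1] 1
[0, 0, -0.084] [-0.0, 0.1, 0.1] 1
```

```bash
python3 -m handwheel '[[[0,0,-0.08],[0,0,0.2],0.2],[[0,0,-0.08],[0,0,0.2],0.2],[[0,0,-0.08],[0,0,0.2],0.2],[[0,0,-0.08],[0,0,0.2],0.2],[[0,0,-0.08],[0,0,0.2],0.2],[[0,0,-0.08],[0,0,0.2],0.2],[[0,0,-0.08],[0,0,0.2],0.2],[[0,0,-0.06],[0,0,0],0.2],[[0,0,-0.04],[0,0,0],0.2],[[0,0,0],[0,0,0],0.2]]'
python3 -c "
from h import *
o,Rm=st();plan([610.2,10.2,114.8],1.3,10)"
```

```text
t: 13.97
ee_pos: [609.6, 10.5, 115.5]
orientation: [-2.63, -1.717, -0.002]
ft_force: [-0.7, -0.2, 2.1]
width: 31.6
t 13.97 pos [609.6  10.5 115.5] q [-0.    0.55  1.74  0.    0.86 -1.16] F [-0.7 -0.2  2.1] M [-0.02  0.15 -0.01] w 31.6
toolx [0.402 0.916 0.002] tooly [ 0.916 -0.402  0.   ] toolz [ 0.001  0.001 -1.   ]
yaw0 1.157 dyaw/row 0.0143 world/row [ 0.1 -0.  -0.1]
[0, 0, -0.014] [-0.0, 0.1, 0.1] 1
[0, 0, -0.014] [-0.0, 0.1, 0.1] 1
[0, 0, -0.014] [-0.0, 0.1, 0.1] 1
[0, 0, -0.014] [-0.0, 0.1, 0.1] 1
[0, 0, -0.014] [-0.0, 0.1, 0.1] 1
[0, 0, -0.014] [-0.0, 0.1, 0.1] 1
[0, 0, -0.014] [-0.0, 0.1, 0.1] 1
[0, 0, -0.014] [-0.0, 0.1, 0.1] 1
[0, 0, -0.014] [-0.0, 0.1, 0.1] 1
[0, 0, -0.014] [-0.0, 0.1, 0.1] 1
```

```bash
python3 -m handwheel '[[[0,0,-0.04],[0,0,0.3],0.2],[[0,0,-0.04],[0,0,0.3],0.2],[[0,0,-0.03],[0,0,0.3],0.2],[[0,0,-0.03],[0,0,0.3],0.2],[[0,0,-0.03],[0,0,0.3],0.2],[[0,0,-0.03],[0,0,0.3],0.2],[[0,0,-0.03],[0,0,0.3],0.2],[[0,0,-0.03],[0,0,0.3],0.2],[[0,0,-0.03],[0,0,0.3],0.2],[[0,0,-0.03],[0,0,0.3],0.2]]'
python3 -c "
from h import *
o,Rm=st();print(np.arctan2(Rm[1,0],Rm[0,0]))"
```

```text
t: 14.8
ee_pos: [609.6, 10.5, 115.3]
orientation: [-2.329, -2.105, -0.004]
ft_force: [-2.0, -0.9, 4.3]
width: 32.0
t 14.8 pos [609.6  10.5 115.3] q [-0.    0.55  1.74  0.    0.86 -1.48] F [-2.  -0.9  4.3] M [-0.09  0.27 -0.89] w 32.0
toolx [0.101 0.995 0.003] tooly [ 0.995 -0.101  0.   ] toolz [ 0.001  0.003 -1.   ]
1.4698344641594987
```

```bash
python3 -c "
from h import *
p=ctrl.get_image('wrist'); save(p,'w6.png',(180,180,330,292),5)
s=ctrl.get_image('side'); save(s,'s6.png',(225,180,285,240),10)
"
```

```text
(no output)
```

View pics/w6.png

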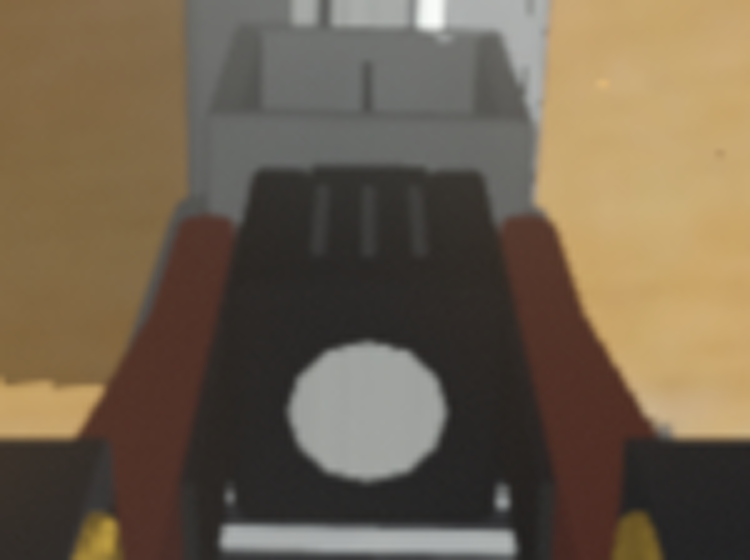

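View pics/s6.png

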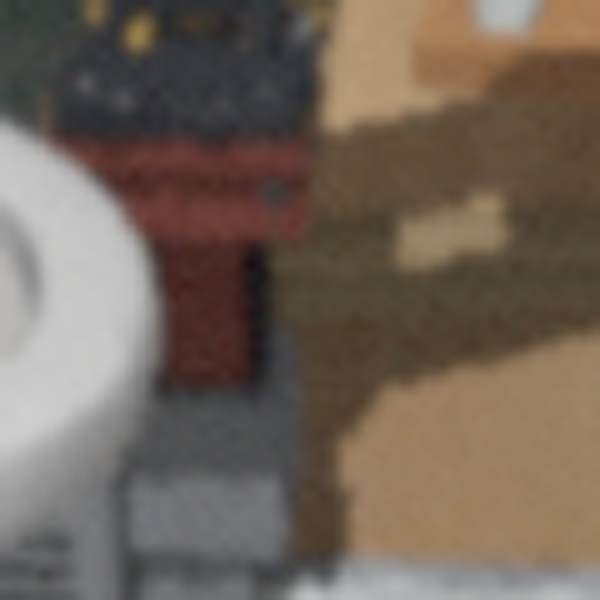

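```bash
python3 -m handwheel '[[[0,0,0.03],[0,0,0.3],0.2],[[0,0,0.03],[0,0,0.3],0.2],[[0,0,0],[0,0,0.3],0.2],[[0,0,0],[0,0,0.3],0.2],[[0,0,0],[0,0,0],0.2],[[0,0,0],[0,0,0],0.2],[[0,0,0],[0,0,0],0.2],[[0,0,0],[0,0,0],0.2],[[0,0,0],[0,0,0],0.2],[[0,0,0],[0,0,0],0.2]]'
python3 -c "
from h import *
o,Rm=st();print(np.arctan2(Rm[1,0],Rm[0,0]))"
```

```text
t: 15.73
ee_pos: [609.6, 10.5, 115.3]
orientation: [-2.407, -2.017, -0.003]
ft_force: [-1.0, -0.1, 3.1]
width: 32.0
t 15.73 pos [609.6  10.5 115.3] q [-0.    0.55  1.74  0.    0.86 -1.4 ] F [-1.  -0.1  3.1] M [-0.01  0.27 -0.11] w 32.0
toolx [0.175 0.985 0.003] tooly [ 0.985 -0.175  0.   ] toolz [ 0.001  0.002 -1.   ]
1.3947978788944377
```

```bash
python3 -m handwheel '[[[0,0,0],[0,0,0.7],0.2],[[0,0,0],[0,0,0.7],0.2],[[0,0,0],[0,0,0.7],0.2],[[0,0,0],[0,0,1],0.2],[[0,0,0],[0,0,1],0.2],[[0,0,0],[0,0,1.5],0.2],[[0,0,0],[0,0,1.5],0.2],[[0,0,0],[0,0,1.5],0.2],[[0,0,0],[0,0,1.5],0.2],[[0,0,0],[0,0,1.5],0.2]]'
python3 -c "
from h import *
o,Rm=st();print(np.arctan2(Rm[1,0],Rm[0,0]))"
```

```text
t: 16.57
ee_pos: [609.6, 10.5, 115.1]
orientation: [-2.409, -2.016, -0.004]
ft_force: [-5.6, -1.2, 16.0]
width: 32.0
t 16.57 pos [609.6  10.5 115.1] q [-0.    0.55  1.74  0.    0.86 -1.4 ] F [-5.6 -1.2 16. ] M [ 0.01  1.21 -0.16] w 32.0
toolx [0.176 0.984 0.002] tooly [ 0.984 -0.176  0.001] toolz [ 0.001  0.002 -1.   ]
1.3937785398782758
```

```bash
python3 -m handwheel '[[[0,0,0],[0,0,-1],0.2],[[0,0,0],[0,0,0],0.6],[[0,0,0],[0,0,0],1],[[0,0,0],[0,0,0],1],[[0,0,0],[0,0,0],1],[[0,0,0],[0,0,0],1],[[0,0,0],[0,0,-5],1],[[0,0,0],[0,0,-10],1],[[0,0,0],[0,0,-25],1],[[0,0,0],[0,0,-35],1]]'
python3 -c "
from h import *
o,Rm=st();print(np.arctan2(Rm[1,0],Rm[0,0]))
p=ctrl.get_image('wrist'); save(p,'w7.png',None,1.5)
s=ctrl.get_image('side'); save(s,'s7.png',(220,170,320,250),6)
find(p,['gap_centre','knob','shutter'])
"
```

```text
t: 17.4
ee_pos: [605.2, 10.3, 186.0]
orientation: [-2.401, -2.011, 0.012]
ft_force: [-0.9, 0.0, -0.1]
width: 86.8
t 17.4 pos [605.2  10.3 186. ] q [-0.    0.45  1.7   0.    1.   -1.4 ] F [-0.9  0.  -0.1] M [0.   0.01 0.06] w 86.8
toolx [ 0.176  0.984 -0.   ] tooly [ 0.984 -0.175 -0.012] toolz [-0.012  0.002 -1.   ]
1.3943767105884675
spot_point gap_centre 0.55 [532.5  20.3  77.6] px [251. 121.]
spot_point knob 0.75 [608.7  15.   99.1] px [259. 203.]Traceback (most recent call last):
  File "<string>", line 6, in <module>
    find(p,['gap_centre','knob','shutter'])
    ~~~~^^^^^^^^^^^^^^^^^^^^^^^^^^^^^^^^^^^
  File "h.py", line 27, in find
    r=getattr(ctrl,f)(pic,k)
ValueError: it knows: cell, cell_centre, cell_frost, cell_stand, cell_window, dop_stick, gap_centre, jar_dark, jar_white, knob, knob_centre, loupe, red_cabochon, rough_stone, short_cell, spectroscope, spindle_foo
```

View pics/w7.png

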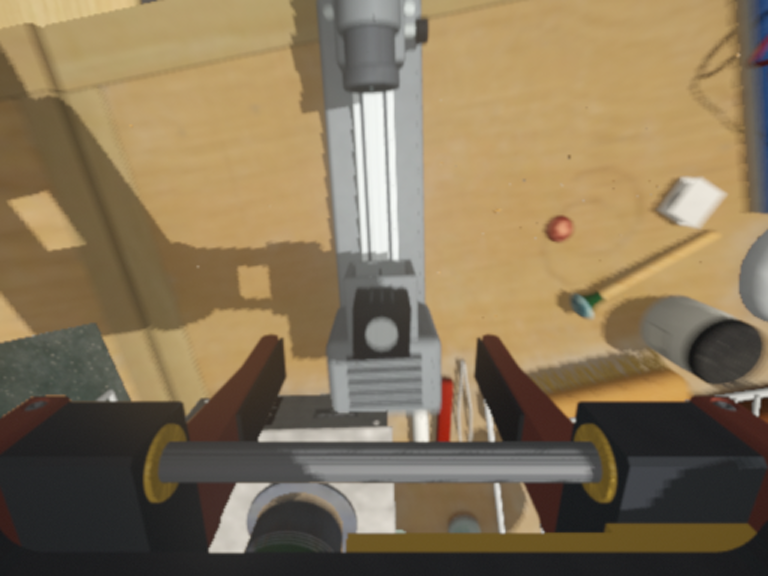

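View pics/s7.png

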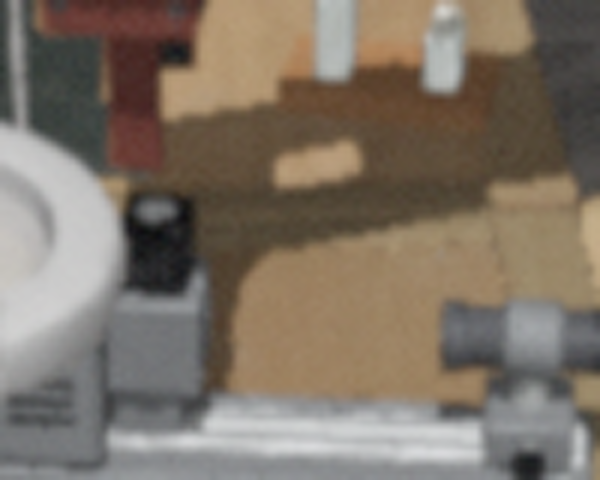

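```bash
python3 -c "
from h import *
p=ctrl.get_image('wrist'); save(p,'w8.png',(200,0,300,280),2.1)
np.save('w8.npy',p['pixels']); 
save(p,'w8a.png',(200,40,300,190),4); save(p,'w8b.png',(210,160,300,280),5)
import json; json.dump({k:np.array(p[k]).tolist() for k in('camera_matrix','rvec','tvec')},open('w8.json','w'))
"
```

```text
(no output)
```

View pics/w8a.png

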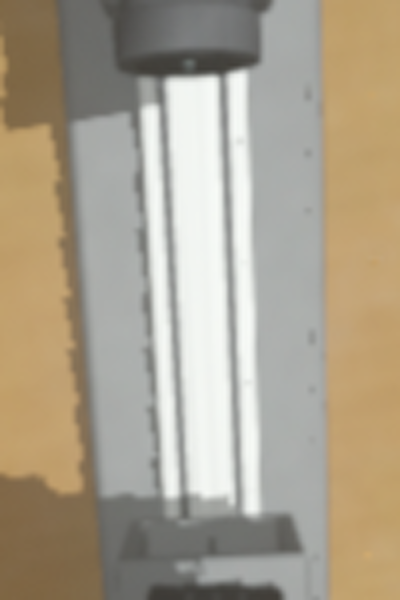

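View pics/w8b.png

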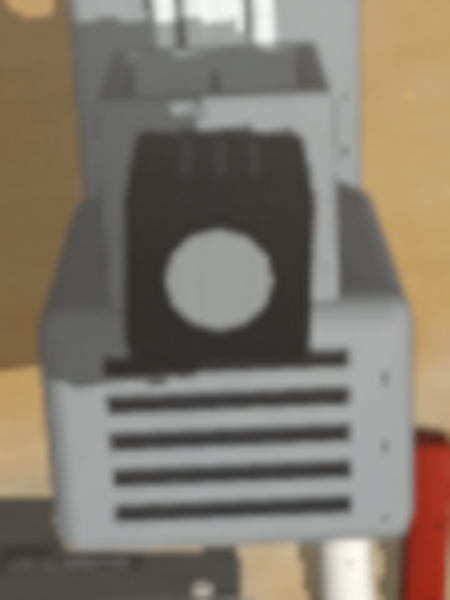

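```bash
python3 - <<'E'
from h import *
import json; p=json.load(open('w8.json'))
A=lambda u,v,z: ray(p,(200+u/4-.5,40+v/4-.5),z)
B=lambda u,v,z: ray(p,(210+u/5-.5,160+v/5-.5),z)
def ang(a,b): return round(np.arctan2(*(b-a)[1::-1]),4)
for l in (((162,80),(184,515)),((222,75),(241,515)),((140,110),(165,515)),((246,75),(260,515))):
    a,b=[A(*q,22) for q in l]; print("rail",ang(a,b),np.round(a),np.round(b))
for l in (((107,404),(348,397)),((110,441),(350,433)),((113,478),(350,470)),((116,514),(350,505)),((97,97),(330,92))):
    a,b=[B(*q,98) for q in l]; print("cross",ang(a,b)-np.pi/2,np.round((a+b)/2,1))
print("disc",B(218,280,136))
E
```

```text
rail -0.1344 [472.  20.  22.] [592.   3.  22.]
rail -0.1256 [473.  36.  22.] [595.  21.  22.]
rail -0.1288 [478.  12.  22.] [591.  -2.  22.]
rail -0.1314 [474.  43.  22.] [596.  26.  22.]
cross -0.14349632679489654 [651.6   4.3  98. ]
cross -0.13849632679489665 [660.    3.3  98. ]
cross -0.13759632679489653 [668.6   2.1  98. ]
cross -0.1318963267948965 [677.   1.  98.]
cross -0.15359632679489654 [587.4  12.8  98. ]
disc [609.73852619   9.69585779 136.        ]
```

```bash
python3 -c "
from h import *
plan([499,-353,200],1.27,11)"
```

```text
yaw0 1.394 dyaw/row -0.0113 world/row [ -9.8 -33.    1.2]
[0, 0, 0.011] [-34.2, -3.9, -1.2] 1
[0, 0, 0.011] [-34.3, -3.5, -1.2] 1
[0, 0, 0.011] [-34.3, -3.1, -1.2] 1
[0, 0, 0.011] [-34.3, -2.7, -1.2] 1
[0, 0, 0.011] [-34.4, -2.3, -1.2] 1
[0, 0, 0.011] [-34.4, -1.9, -1.2] 1
[0, 0, 0.011] [-34.4, -1.5, -1.2] 1
[0, 0, 0.011] [-34.4, -1.1, -1.2] 1
[0, 0, 0.011] [-34.4, -0.7, -1.2] 1
[0, 0, 0.011] [-34.5, -0.4, -1.2] 1
[0, 0, 0.011] [-34.5, 0.0, -1.2] 1
```

```bash
python3 -m handwheel '[[[0,-0.012,0.011],[-20,-3,-6],1],[[0,0,0.011],[-34,-3.5,-5],1],[[0,0,0.011],[-34,-3,-1.2],1],[[0,0,0.011],[-34,-2.7,-1.2],1],[[0,0,0.011],[-34,-2.3,-1],1],[[0,0,0.011],[-34,-1.9,-1],1],[[0,0,0.011],[-34,-1.5,-1],1],[[0,0,0.011],[-34,-1,-1],1],[[0,0,0.011],[-34,-0.7,-1],1],[[0,0,0.011],[-34,-0.4,-1],1]]'
python3 -c "
from h import *
st();plan([499,-353,200],1.27,5)"
```

```text
t: 18.48
ee_pos: [504.1, -306.8, 199.1]
orientation: [-2.497, -1.88, 0.039]
ft_force: [0.2, -0.9, 0.2]
width: 87.7
t 18.48 pos [ 504.1 -306.8  199.1] q [-0.56  0.42  1.72 -0.02  1.03 -1.84] F [ 0.2 -0.9  0.2] M [ 0.01 -0.01  0.04] w 87.7
toolx [ 0.276  0.961 -0.01 ] tooly [ 0.961 -0.276 -0.027] toolz [-0.029 -0.002 -1.   ]
yaw0 1.291 dyaw/row -0.0042 world/row [-1.  -9.2  0.2]
[0, 0, 0.004] [-9.2, 1.6, -0.2] 1
[0, 0, 0.004] [-9.2, 1.6, -0.2] 1
[0, 0, 0.004] [-9.1, 1.7, -0.2] 1
[0, 0, 0.004] [-9.1, 1.7, -0.2] 1
[0, 0, 0.004] [-9.1, 1.7, -0.2] 1
```

```bash
cat >> h.py <<'E'
def tilt():
    Rm=R.from_rotvec(ctrl.get_obs()["orientation"]).as_matrix(); d=np.array([0,0,-1])-Rm[:,2]
    print("tilt fix ax,ay",round(float(-d@Rm[:,1]),4),round(float(d@Rm[:,0]),4))
E
python3 -m handwheel '[[[-0.027,0.01,0.004],[-9.2,0,0],1],[[0,0,0.004],[-9.2,1,0],1],[[0,0,0.004],[-9,1.7,0],1],[[0,0,0.004],[-9,1.7,0],1],[[0,0,0],[-5,1,0],1],[[0,0,0],[0,0,0],1],[[0,0,0],[0,0,0],1],[[0,0,0],[0,0,0],1],[[0,0,0],[0,0,0],1],[[0,0,0],[0,0,0],1]]'
python3 -c "
from h import *
st();tilt()
p=ctrl.get_image('wrist'); save(p,'w9.png',None,1.5)
find(p,['cell_centre','cell','short_cell','cell_stand']);save(p,'w9a.png',(190,110,310,210),6)"
```

```text
t: 19.32
ee_pos: [493.8, -352.3, 193.5]
orientation: [-2.52, -1.859, 0.008]
ft_force: [-0.6, -0.6, -0.2]
width: 87.9
t 19.32 pos [ 493.8 -352.3  193.5] q [-0.64  0.44  1.69 -0.    1.02 -1.91] F [-0.6 -0.6 -0.2] M [ 0.   -0.06  0.07] w 87.9
toolx [0.295 0.955 0.002] tooly [ 0.955 -0.295 -0.011] toolz [-0.01   0.005 -1.   ]
tilt fix ax,ay -0.0112 -0.0016
spot_point cell_centre 0.6 [ 501.5 -353.8   36.3] px [254. 188.]
spot_point cell 0.9 [ 503.1 -349.8   10.7] px [257. 183.]
spot_point short_cell 0.93 [ 440.3 -335.6    8.5] px [253. 133.]
spot_point cell_stand 0.73 [ 497.5 -354.7   11. ] px [252. 180.]
```

View pics/w9.png

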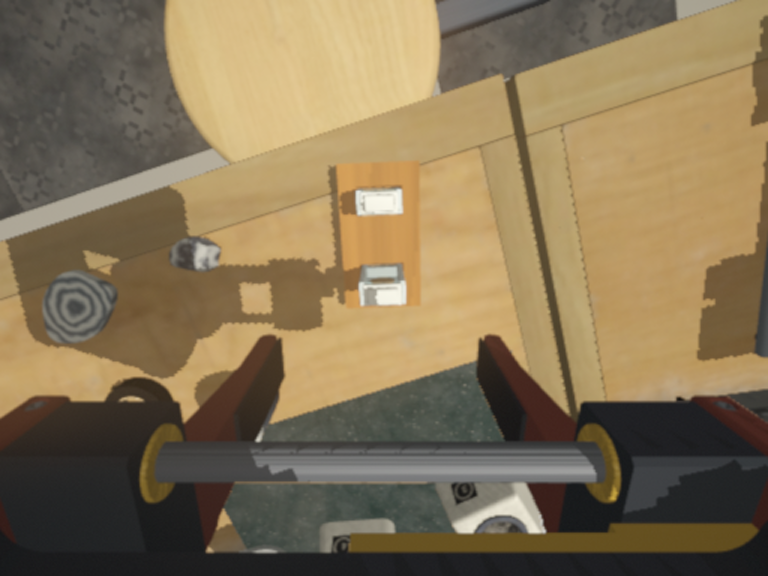

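View pics/w9a.png

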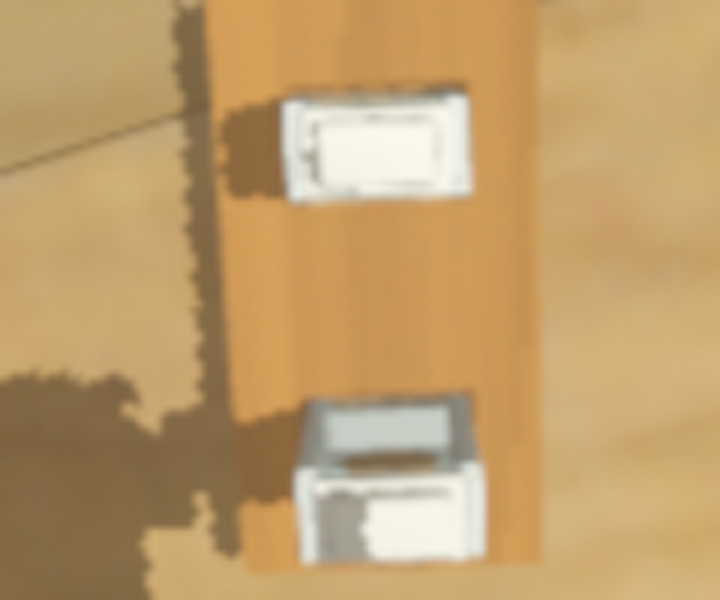

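```bash
python3 - <<'E'
from h import *
o=ctrl.get_obs();Rm=R.from_rotvec(o["orientation"]).as_matrix();tx=np.arctan2(Rm[1,0],Rm[0,0]);print("toolyaw",tx)
p=ctrl.get_image('wrist')
B=lambda u,v,z: ray(p,(190+u/6-.5,110+v/6-.5),z)
def ang(a,b): return round(np.arctan2(*(b-a)[1::-1]),4)
for l in (((208,0),(243,570)),((542,0),(542,570))):
    a,b=[B(*q,18) for q in l]; print("stand edge",ang(a,b),np.round(a),np.round(b))
C=[B(*q,70) for q in ((296,468),(485,462),(485,555),(302,563))]
print("cell top",np.mean(C,0))
for i,j in((0,1),(3,2),(0,3),(1,2)): print(np.linalg.norm(C[j]-C[i]),ang(C[i],C[j]))
S=[B(*q,79) for q in ((318,487),(450,485),(452,550),(320,556))]
D=[B(*q,48) for q in ((283,98),(468,95),(471,192),(290,200))]
print("short top",np.mean(D,0))
for i,j in((0,1),(3,2),(0,3),(1,2)): print(np.linalg.norm(D[j]-D[i]),ang(D[i],D[j]))
E
```

```text
toolyaw 1.2704062014736273
stand edge -0.2671 [ 403. -361.   18.] [ 519. -393.   18.]
stand edge -0.27 [ 422. -298.   18.] [ 538. -330.   18.]
cell top [ 499.78753358 -352.84525117   70.        ]
34.45323673829198 1.304
33.985827539864474 1.3172
18.34987177110633 -0.2545
17.901146640642725 -0.2805
short top [ 437.75512711 -336.36687058   48.        ]
33.98285862316025 1.2869
33.87708655573451 1.3148
18.549902698909317 -0.247
17.60229139778798 -0.2517
```

```bash
python3 -m handwheel '[[[-0.011,-0.002,-0.033],[1.3,5.9,5],1],[[0,0,0],[0,0,25],1],[[0,0,0],[0,0,25],1],[[0,0,0],[0,0,20],1],[[0,0,0],[0,0,8],1],[[0,0,0],[0,0,0],1],[[0,0,0],[0,0,0],1],[[0,0,0],[0,0,0],1],[[0,0,0],[0,0,0],1],[[0,0,0],[0,0,0],1]]'
python3 -c "
from h import *
st();tilt();plan([499.8,-352.8,40],1.303,5)
p=ctrl.get_image('wrist'); save(p,'w10.png',(160,140,340,284),4)"
```

```text
t: 20.45
ee_pos: [502.8, -355.9, 112.9]
orientation: [2.489, 1.901, 0.004]
ft_force: [0.1, 0.5, 0.1]
width: 88.0
t 20.45 pos [ 502.8 -355.9  112.9] q [-0.64  0.56  1.73 -0.    0.85 -1.94] F [0.1 0.5 0.1] M [-0.01 -0.03  0.01] w 88.0
toolx [ 0.263  0.965 -0.004] tooly [ 0.965 -0.263  0.009] toolz [ 0.008 -0.006 -1.   ]
tilt fix ax,ay 0.009 0.0037
yaw0 1.304 dyaw/row -0.0003 world/row [ -0.6   0.6 -14.6]
[0, 0, 0.0] [0.4, -0.7, 14.6] 1
[0, 0, 0.0] [0.4, -0.7, 14.6] 1
[0, 0, 0.0] [0.4, -0.7, 14.6] 1
[0, 0, 0.0] [0.4, -0.7, 14.6] 1
[0, 0, 0.0] [0.4, -0.7, 14.6] 1
```

View pics/w10.png

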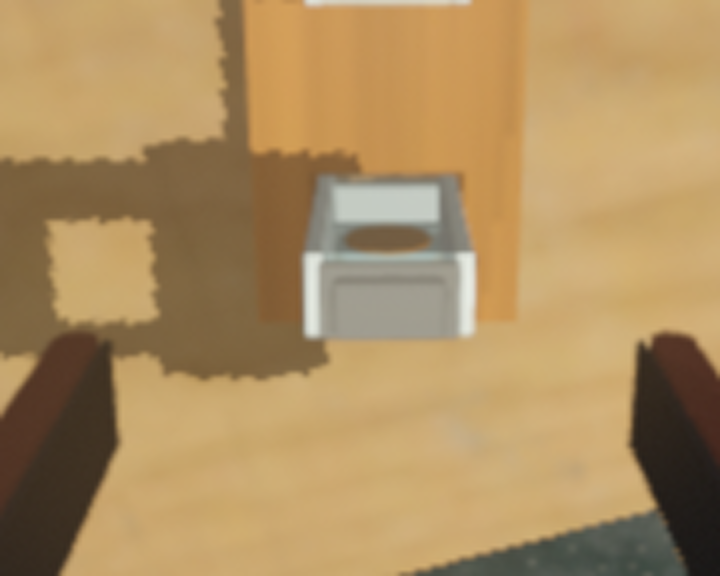

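```bash
python3 - <<'E'
from h import *
o=ctrl.get_obs();Rm=R.from_rotvec(o["orientation"]).as_matrix()
p=ctrl.get_image('wrist')
B=lambda u,v,z: ray(p,(160+u/4-.5,140+v/4-.5),z)
def ang(a,b): return round(np.arctan2(*(b-a)[1::-1]),4)
C=[B(*q,70) for q in ((303,253),(475,252),(474,338),(305,338))]
print(np.mean(C,0))
for i,j in((0,1),(3,2),(0,3),(1,2)): print(np.linalg.norm(C[j]-C[i]),ang(C[i],C[j]))
E
```

```text
[ 500.759181   -352.84409715   70.        ]
33.981972202911194 1.3132
34.30856660837966 1.3075
18.394439717522477 -0.2644
18.5918601121022 -0.2468
```

```bash
python3 -m handwheel '[[[0.009,0.004,-0.006],[2.4,-3,5],1],[[0,0,0],[0,0,12],1],[[0,0,0],[0,0,15],1],[[0,0,0],[0,0,15],1],[[0,0,0],[0,0,8],1],[[0,0,0],[0,0,3],1],[[0,0,0],[0,0,0],1],[[0,0,0],[0,0,0],1],[[0,0,0],[0,0,0],1],[[0,0,0],[0,0,0],1]]'
python3 -c "
from h import *
st();tilt();plan([500.5,-352.8,40],1.308,3)"
```

```text
t: 21.38
ee_pos: [501.0, -352.7, 51.4]
orientation: [2.489, 1.915, 0.001]
ft_force: [-0.2, 0.7, -0.1]
width: 88.0
t 21.38 pos [ 501.  -352.7   51.4] q [-0.63  0.65  1.75  0.    0.75 -1.94] F [-0.2  0.7 -0.1] M [ 0.07 -0.04  0.02] w 88.0
toolx [ 0.256  0.967 -0.   ] tooly [ 0.967 -0.256  0.001] toolz [ 0.001 -0.001 -1.   ]
tilt fix ax,ay 0.0012 0.0002
yaw0 1.312 dyaw/row -0.0012 world/row [-0.2 -0.  -3.8]
[0, 0, 0.001] [-0.1, -0.2, 3.8] 1
[0, 0, 0.001] [-0.1, -0.2, 3.8] 1
[0, 0, 0.001] [-0.1, -0.2, 3.8] 1
```

```bash
python3 -m handwheel '[[[0,0,0],[0,-0.3,4],1],[[0,0,0],[0,0,4],1],[[0,0,0],[0,0,2],0.6],[[0,0,0],[0,0,0],0.5],[[0,0,0],[0,0,0],0.45],[[0,0,0],[0,0,0],0.44],[[0,0,0],[0,0,0],0.44],[[0,0,0],[0,0,0],0.44],[[0,0,0],[0,0,0],0.44],[[0,0,0],[0,0,0],0.44]]'
python3 -c "
from h import *
st();tilt()
p=ctrl.get_image('wrist'); save(p,'w11.png',(160,140,340,284),4)"
```

```text
t: 22.22
ee_pos: [501.9, -353.6, 42.5]
orientation: [2.486, 1.913, 0.003]
ft_force: [-0.3, -0.1, 0.3]
width: 39.8
t 22.22 pos [ 501.9 -353.6   42.5] q [-0.63  0.66  1.75  0.    0.73 -1.95] F [-0.3 -0.1  0.3] M [0.03 0.03 0.01] w 39.8
toolx [ 0.256  0.967 -0.002] tooly [ 0.967 -0.256  0.005] toolz [ 0.004 -0.003 -1.   ]
tilt fix ax,ay 0.0048 0.0016
```

View pics/w11.png

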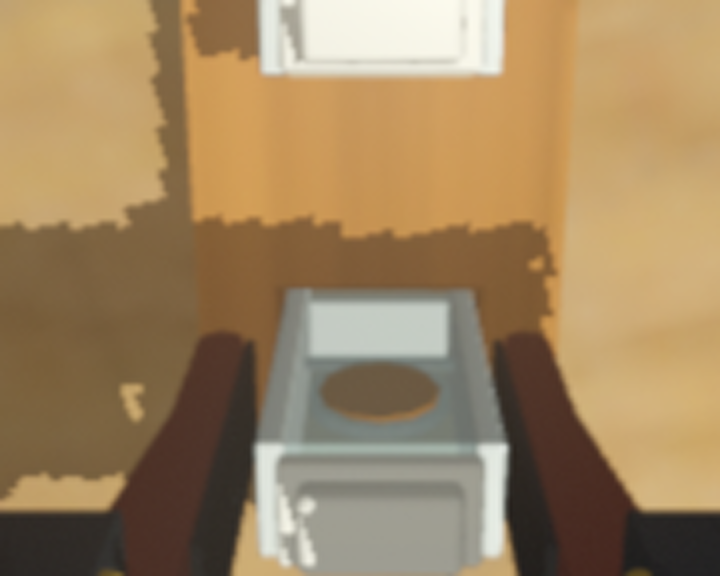

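```bash
python3 -m handwheel '[[[0.005,0.002,0],[0.6,-1.5,0],0.44],[[0,0,0],[0,0,0],0.44],[[0,0,0],[0,0,0],0.41],[[0,0,0],[0,0,0],0.3],[[0,0,0],[0,0,0],0.3],[[0,0,0],[0,0,0],0.3],[[0,0,0],[0,0,0],0.3],[[0,0,0],[0,0,0],0.3],[[0,0,0],[0,0,0],0.3],[[0,0,0],[0,0,0],0.3]]'
python3 -c "
from h import *
st();tilt()
p=ctrl.get_image('wrist'); save(p,'w12.png',(160,140,340,284),4)"
```

```text
t: 23.1
ee_pos: [500.4, -352.5, 42.5]
orientation: [-2.489, -1.915, -0.0]
ft_force: [0.1, 0.1, -0.1]
width: 33.7
t 23.1 pos [ 500.4 -352.5   42.5] q [-0.63  0.66  1.75  0.    0.73 -1.95] F [ 0.1  0.1 -0.1] M [0.03 0.02 0.04] w 33.7
toolx [0.256 0.967 0.001] tooly [ 0.967 -0.256 -0.001] toolz [-0.001  0.001 -1.   ]
tilt fix ax,ay -0.0007 -0.0006
```

View pics/w12.png

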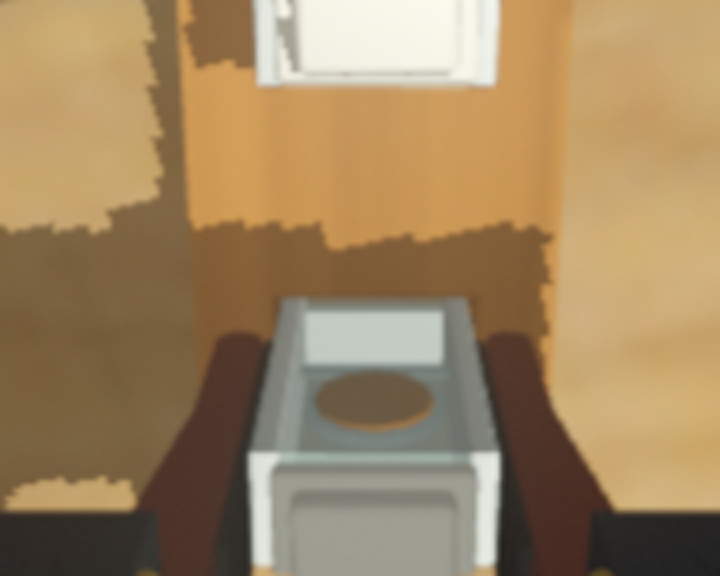

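```bash
python3 -m handwheel '[[[0,0,0],[0,0,-3],0.3],[[0,0,0],[0,0,-6],0.3],[[0,0,0],[0,0,-10],0.3],[[0,0,0],[0,0,-18],0.3],[[0,0,0],[0,0,-24],0.3],[[0,0,0],[0,0,-26],0.3],[[0,0,0],[0,0,-26],0.3],[[0,0,0],[0,0,-20],0.3],[[0,0,0],[0,0,-10],0.3],[[0,0,0],[0,0,0],0.3]]'
python3 -c "
from h import *
st();tilt();plan([533.4,19.8,185],1.439,13)"
```

```text
t: 23.98
ee_pos: [499.8, -352.1, 196.9]
orientation: [-2.489, -1.915, 0.0]
ft_force: [0.7, -0.2, -0.8]
width: 34.1
t 23.98 pos [ 499.8 -352.1  196.9] q [-0.63  0.44  1.69  0.    1.01 -1.95] F [ 0.7 -0.2 -0.8] M [ 0.02 -0.02  0.01] w 34.1
toolx [0.256 0.967 0.001] tooly [ 0.967 -0.256 -0.001] toolz [-0.001  0.001 -1.   ]
tilt fix ax,ay -0.0014 -0.0009
yaw0 1.312 dyaw/row 0.0098 world/row [ 2.6 28.6 -0.9]
[0, 0, -0.01] [28.3, -4.8, 0.9] 1
[0, 0, -0.01] [28.4, -4.6, 0.9] 1
[0, 0, -0.01] [28.4, -4.3, 0.9] 1
[0, 0, -0.01] [28.4, -4.0, 0.9] 1
[0, 0, -0.01] [28.5, -3.7, 0.9] 1
[0, 0, -0.01] [28.5, -3.4, 0.9] 1
[0, 0, -0.01] [28.5, -3.2, 0.9] 1
[0, 0, -0.01] [28.6, -2.9, 0.9] 1
[0, 0, -0.01] [28.6, -2.6, 0.9] 1
[0, 0, -0.01] [28.6, -2.3, 0.9] 1
[0, 0, -0.01] [28.7, -2.0, 0.9] 1
[0, 0, -0.01] [28.7, -1.8, 0.9] 1
[0, 0, -0.01] [28.7, -1.5, 0.9] 1
```

```bash
python3 -m handwheel '[[[0,0,-0.01],[12,-2,0],0.3],[[0,0,-0.01],[22,-3.6,0],0.3],[[0,0,-0.01],[28,-4.3,0.5],0.3],[[0,0,-0.01],[28,-4,0.5],0.3],[[0,0,-0.01],[28,-3.7,0.5],0.3],[[0,0,-0.01],[28,-3.4,0.5],0.3],[[0,0,-0.01],[28,-3,0.5],0.3],[[0,0,-0.01],[28,-2.9,0.5],0.3],[[0,0,-0.01],[28,-2.6,0.5],0.3],[[0,0,-0.01],[28,-2.3,0.5],0.3]]'
python3 -c "
from h import *
st();tilt();plan([533.4,19.8,190],1.439,6)"
```

```text
t: 24.82
ee_pos: [514.1, -78.7, 182.2]
orientation: [-2.378, -2.028, 0.013]
ft_force: [1.2, 0.5, -0.5]
width: 33.9
t 24.82 pos [514.1 -78.7 182.2] q [-0.18  0.34  1.89  0.    0.93 -1.59] F [ 1.2  0.5 -0.5] M [ 0.02 -0.06  0.03] w 33.9
toolx [0.158 0.987 0.004] tooly [ 0.987 -0.158 -0.017] toolz [-0.017  0.006 -1.   ]
tilt fix ax,ay -0.0173 -0.0037
yaw0 1.412 dyaw/row 0.0045 world/row [ 3.2 16.4  1.3]
[0, 0, -0.004] [16.7, 0.6, -1.3] 1
[0, 0, -0.004] [16.7, 0.7, -1.3] 1
[0, 0, -0.004] [16.7, 0.7, -1.3] 1
[0, 0, -0.004] [16.7, 0.8, -1.3] 1
[0, 0, -0.004] [16.7, 0.9, -1.3] 1
[0, 0, -0.004] [16.7, 1.0, -1.3] 1
```

```bash
python3 -m handwheel '[[[-0.008,-0.002,-0.004],[17,0,-2],0.3],[[-0.008,-0.002,-0.004],[17,0,-2],0.3],[[0,0,-0.004],[16.5,0.7,-2],0.3],[[0,0,-0.004],[16,0.7,-1],0.3],[[0,0,-0.004],[13,0.8,0],0.3],[[0,0,-0.004],[8,0.8,0],0.3],[[0,0,0],[0,0,0],0.3],[[0,0,0],[0,0,0],0.3],[[0,0,0],[0,0,0],0.3],[[0,0,0],[0,0,0],0.3]]'
python3 -c "
from h import *
st();tilt();plan([533.4,19.8,150],1.439,3)
p=ctrl.get_image('wrist'); save(p,'w13.png',None,1.5);find(p,['gap_centre','cell_centre','cell'])"
```

```text
t: 25.65
ee_pos: [517.7, 22.5, 177.2]
orientation: [-2.337, -2.072, 0.027]
ft_force: [0.1, -0.4, -0.2]
width: 33.7
t 25.65 pos [517.7  22.5 177.2] q [ 0.02  0.35  1.89  0.    0.92 -1.43] F [ 0.1 -0.4 -0.2] M [-0.02 -0.01 -0.07] w 33.7
toolx [ 0.12   0.993 -0.001] tooly [ 0.992 -0.12  -0.025] toolz [-0.025  0.002 -1.   ]
tilt fix ax,ay -0.0252 0.0006
yaw0 1.45 dyaw/row -0.0038 world/row [ 5.2 -0.9 -9.1]
[0, 0, 0.004] [-0.3, 5.3, 9.1] 1
[0, 0, 0.004] [-0.3, 5.3, 9.1] 1
[0, 0, 0.004] [-0.2, 5.3, 9.1] 1
spot_point cell_centre 0.82 [518.5  24.4 172.4] px [257. 241.]
spot_point cell 0.65 [517.   26.3 145. ] px [258. 222.]
```

View pics/w13.png

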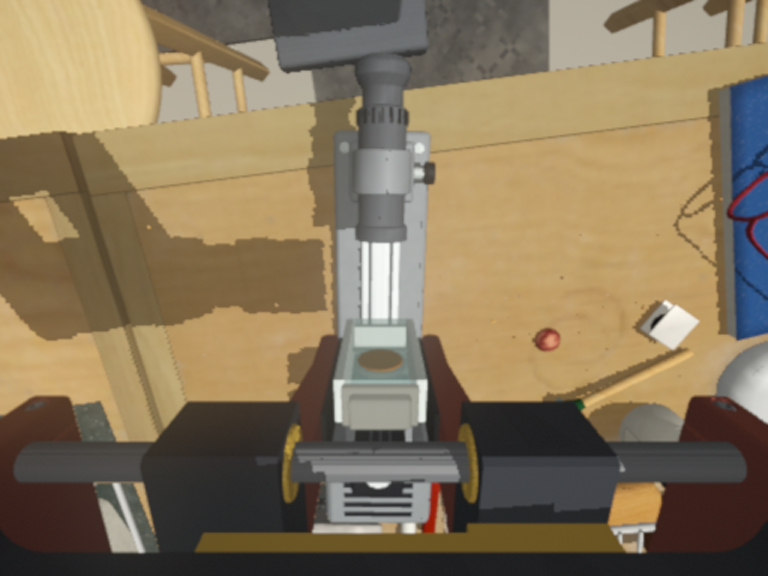

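```bash
python3 -m handwheel '[[[-0.025,0,0.005],[0,5,0],0.3],[[0,0,0.005],[0,5,3],0.3],[[0,0,0],[-1,5,6],0.3],[[0,0,0],[-1,1,10],0.3],[[0,0,0],[0,0,12],0.3],[[0,0,0],[0,0,8],0.3],[[0,0,0],[0,0,0],0.3],[[0,0,0],[0,0,0],0.3],[[0,0,0],[0,0,0],0.3],[[0,0,0],[0,0,0],0.3]]'
python3 -c "
from h import *
st();tilt();plan([533.4,19.8,110],1.439,3)"
```

```text
t: 26.68
ee_pos: [535.5, 16.0, 134.1]
orientation: [-2.365, -2.067, 0.002]
ft_force: [-0.4, 0.5, -0.7]
width: 33.7
t 26.68 pos [535.5  16.  134.1] q [ 0.01  0.43  1.89 -0.    0.82 -1.43] F [-0.4  0.5 -0.7] M [ 0.03  0.01 -0.01] w 33.7
toolx [ 0.134  0.991 -0.001] tooly [ 0.991 -0.134 -0.001] toolz [-0.001 -0.    -1.   ]
tilt fix ax,ay -0.0013 0.0006
yaw0 1.437 dyaw/row 0.0008 world/row [-0.7  1.3 -8. ]
[0, 0, -0.001] [1.2, -0.9, 8.0] 1
[0, 0, -0.001] [1.2, -0.9, 8.0] 1
[0, 0, -0.001] [1.2, -0.9, 8.0] 1
```

```bash
python3 -m handwheel '[[[-0.001,0,0],[1.2,-0.9,5],0.3],[[0,0,0],[1.2,-0.9,9],0.3],[[0,0,0],[1.2,-0.6,10],0.3],[[0,0,0],[0,0,10],0.3],[[0,0,0],[0,0,8],0.3],[[0,0,0],[0,0,4],0.3],[[0,0,0],[0,0,0],0.3],[[0,0,0],[0,0,0],0.3],[[0,0,0],[0,0,0],0.3],[[0,0,0],[0,0,0],0.3]]'
python3 -c "
from h import *
st();tilt();plan([533.4,19.8,77.5],1.439,3)
p=ctrl.get_image('wrist'); save(p,'w14.png',None,1.5)
s=ctrl.get_image('side'); save(s,'s14.png',(220,170,340,260),6)
t=ctrl.get_image('top'); save(t,'t14.png',(170,150,235,245),6)
for q in (s,t): find(q,['gap_centre','cell_centre'])
"
```

```text
t: 27.52
ee_pos: [533.5, 20.5, 83.4]
orientation: [2.364, 2.068, -0.001]
ft_force: [0.3, -0.1, -0.2]
width: 33.7
t 27.52 pos [533.5  20.5  83.4] q [ 0.02  0.51  1.92 -0.    0.71 -1.42] F [ 0.3 -0.1 -0.2] M [ 0.02  0.01 -0.04] w 33.7
toolx [ 0.133  0.991 -0.001] tooly [ 0.991 -0.133  0.   ] toolz [ 0.    -0.001 -1.   ]
tilt fix ax,ay 0.0002 0.0006
yaw0 1.437 dyaw/row 0.0006 world/row [-0.  -0.2 -2. ]
[0, 0, -0.001] [-0.2, 0.0, 2.0] 1
[0, 0, -0.001] [-0.2, 0.0, 2.0] 1
[0, 0, -0.001] [-0.2, 0.0, 2.0] 1
spot_point gap_centre 0.55 [532.3  19.6  76.7] px [274. 224.]
spot_point cell_centre 0.54 [533.   22.3  80.5] px [273. 224.]
spot_point gap_centre 0.67 [530.5  20.   75.7] px [199. 200.]
```

View pics/w14.png

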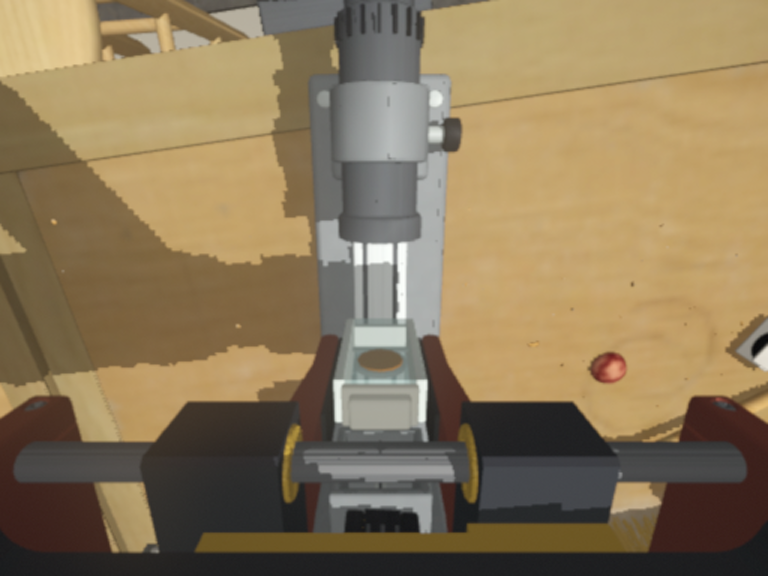

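View pics/s14.png

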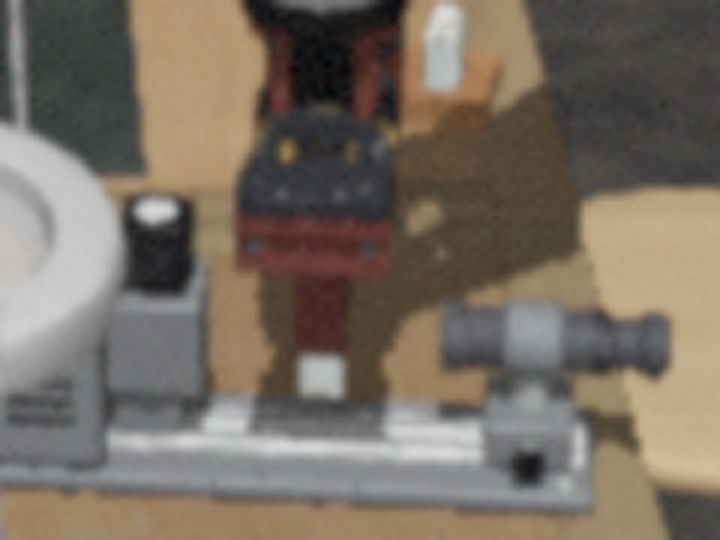

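View pics/t14.png

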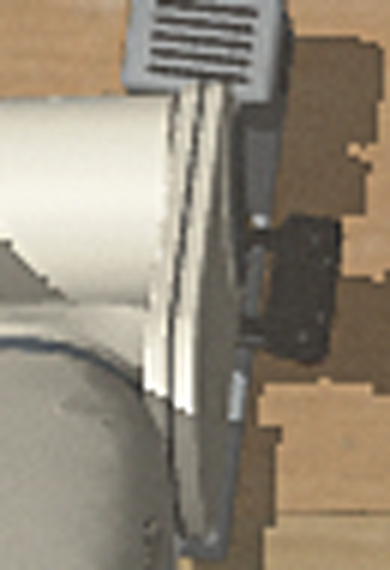

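```bash
python3 -m handwheel '[[[0,0,0],[-0.2,0,2],0.3],[[0,0,0],[0,0,2],0.3],[[0,0,0],[0,0,1],0.3],[[0,0,0],[0,0,0],0.3],[[0,0,0],[0,0,0],0.3],[[0,0,0],[0,0,0],0.3],[[0,0,0],[0,0,0],0.3],[[0,0,0],[0,0,0],0.3],[[0,0,0],[0,0,0],0.3],[[0,0,0],[0,0,0],0.3]]'
python3 -c "
from h import *
st();tilt();plan([533.4,19.8,77.5],1.439,3)"
```

```text
t: 28.7
ee_pos: [533.5, 20.3, 78.1]
orientation: [2.364, 2.068, 0.0]
ft_force: [-0.5, 0.4, -1.0]
width: 33.4
t 28.7 pos [533.5  20.3  78.1] q [ 0.02  0.52  1.92 -0.    0.7  -1.42] F [-0.5  0.4 -1. ] M [ 0.02  0.08 -0.05] w 33.4
toolx [ 0.133  0.991 -0.   ] tooly [ 0.991 -0.133  0.001] toolz [ 0.001 -0.001 -1.   ]
tilt fix ax,ay 0.0007 0.0005
yaw0 1.437 dyaw/row 0.0006 world/row [-0.  -0.2 -0.2]
[0, 0, -0.001] [-0.2, -0.0, 0.2] 1
[0, 0, -0.001] [-0.2, -0.0, 0.2] 1
[0, 0, -0.001] [-0.2, -0.0, 0.2] 1
```

Within a millimetre. A last check of the knob, the cell and the bystanders, then hand in.

```bash
python3 -c "
from h import *
s=ctrl.get_image('side'); save(s,'s15.png',(190,130,340,310),4)
p=ctrl.get_image('wrist'); save(p,'w15.png',(180,200,330,300),5)
find(s,['gap_centre','cell_centre','short_cell','knob'])
"
```

```text
spot_point gap_centre 0.96 [529.5  20.   75.3] px [275. 225.]
spot_point cell_centre 0.55 [594.2 266.2   4.9] px [255. 306.]
spot_point short_cell 0.5 [ 467.6 -344.     2.2] px [285. 185.]
spot_point knob 0.65 [610.9  11.5 101.9] px [245. 216.]
```

View pics/s15.png

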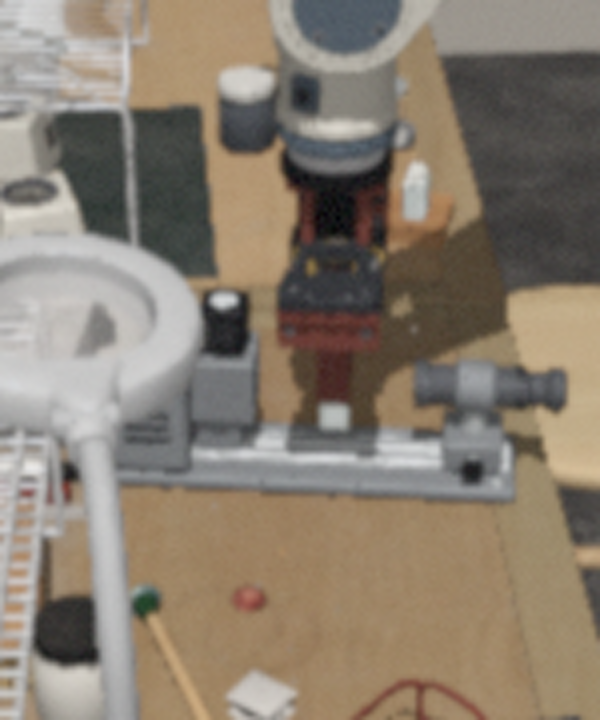

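View pics/w15.png

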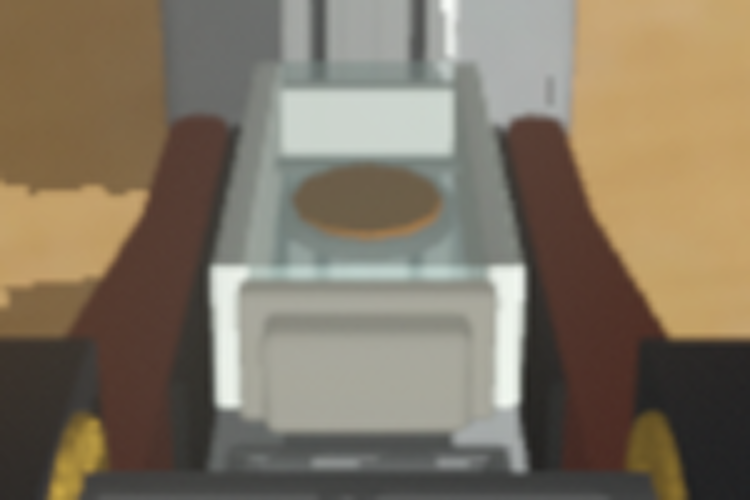

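```bash
python3 -c "
from h import *
print(ctrl.close_job()); st()"
```

```text
the job is handed in; nothing more can be done
None
the job is handed in; nothing more can be done
```

The job is handed in at about 29 s, with the arm still holding the tall cell upright in the gap. No verdict was reported.

**Knob:** I pushed it down until it bottomed (16 N of resistance). I then turned it counter-clockwise until the twisting moment rose to 0.9 N m, backed off the overload, and released it with about 0.1 to 0.16 N m still on the stop. The side picture afterwards showed it sitting down on the snout.

**Cell:** I gripped it by its frosted sides, at a finger opening of 33.7 mm, and lifted it straight out of the stand.
- **Position:** the last reading was TCP (533.5, 20.3, 78.1), which puts the stone's centre at about (533.5, 20.3, 75.6) against an estimated gap centre of (533.4, 19.8, 75).
- **Alignment:** tilt was under 0.1°, and the windows were square to the beam to about 0.3° by my measured instrument axis.
- **Clearance:** no contact forces showed, and the short cell and the bystanders in view were where they had been.

**Checks that disagreed:**
- The stop came at a tool angle of about 1.39 rad where I expected about 1.32, so "fully open" rests on the felt moment. The shutter itself could not be seen.
- In the last side picture the cell detector reported a wrong place, near (594, 266), and the short-cell detector reported the stand's centre. I relied on the arm pose and the wrist picture instead.
- The gap-centre detector was about 4 mm off in x on that last picture, within its stated accuracy.

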